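# Clip the sample tray fast and hold the loupe over the round mount

## Robot

A 6-joint arm with a two-finger parallel gripper is mounted at the origin on a cart in front of the work surface, level with it; the furniture and walls round the work are solid. World frame = base frame: x ahead of the robot, y to its left, z up, the work surface at z = 0. Lengths are in m, angles in rad, forces in N, time in s.
With the tool pointing down it reaches from about 0.25 to 0.8 m from the base axis. Payload 8.5 kg.
Tool frame: the origin (TCP) lies midway between the tips of the shut fingers; the grasp point (between the pads) lies 19 mm behind it; y points along the fingers, x is the direction in which the jaws open and shut, and the axes are right-handed (so a half turn about y gives the same grasp; the last joint's range is limited). The gripper opens to 85 mm and grips with 20 to 120 N. Pads are 22 mm wide; open, the fingers measure 114 mm over their backs; the gripper's body (76 mm by 85 mm) begins 54 mm behind the grasp point. The pads swing forward as they close: fully open they stand 13 mm farther back than shut.
Start: joints at [0, 0.238, -0.013, 1.319, 0, 1.571], TCP at [0.525, -0, 0.231] pointing down, gripper open.
Joint ranges: [-2.66, 2.66], [-1.03, 1.9], [-1.14, 1.46], [-1.82, 2.27], [-1.45, 1.34], [-3.14, 3.14]. Speed limits (rad/s): [2.22, 2.22, 2.79, 3.14, 3.14, 3.14].

## Interface

Orientations are given as a rotation vector (axis times angle).
In Python, from station import * gives the robot as it stands.
- The arm moves only by the shell command python3 -m inch 'ROWS' [OPENING] [FORCE]. ROWS is JSON, a list of rows, each an object with "travel": the shift along the tool's x, y, z each as a share of 300 mm, from -1 to 1, a list of three; "turn": the turn about the tool's y as a share of 180 degrees, from -1 to 1. In form: [{"travel": [dx, dy, dz], "turn": turn}, ...]. A call has 1 to 10 rows; each row shifts and turns the commanded pose from where the row before left it, along the tool's axes as they then stand; what a row does not reach is not made up. A row lasts 1/12 s, in which the tool goes at most 41.7 mm and 7.16 degrees, less where a joint would pass 70% of its speed; a pose out of reach is approached as far as the arm can. A call with a number of a shift or a turn outside -1 to 1 is refused whole. A call with a gripper value outside its range is refused whole. OPENING is the closure, from -1 (fully open) to 1 (shut), set as the call begins (- or left out, the last holds). The fingers move at their own pace and stop on an object; FORCE is the grip in N (left out, the last holds). Time passes only in rows, so rows that do not move let the fingers close. It gives the time, the measured TCP pose, the force and the opening at its end, in the units of the state.
- read_state(): the state, without advancing time (a new reading comes with each control period).
- read_camera(name): name is "scene" or "side" or "wrist"; returns a dict with "frame" (480x640x3 uint8, red, green, blue), "camera_matrix" (3x3 intrinsics, pixels), "rvec" (rotation vector, rad) and "tvec" (3), from world to camera coordinates, as OpenCV has them; the wrist camera has in their place "hand_eye" (4x4, takes a point from camera to tool coordinates, whose origin is the TCP and whose axes are the tool frame's). Camera axes: x right, y down, z forward; pixel columns grow to the right and rows downward; lengths in m; the calibration is good to about 2 mm. A picture is of the moment at which its call begins: read the wrist's pose just before it. There is no depth.
- hand_in(): hands the job in, once; it reports no verdict.
The state is a dict: "t": time; "joint_pos": joint angles; "qd": joint speeds; "joint_torque": joint torques, N m; "eef_pos": TCP position; "tcp_rot": TCP orientation; "ft_force": force on the tool from outside, world axes, zero at the start; "moment": the same for the moment, N m; "finger_gap": finger opening in m.
Only numpy, scipy, OpenCV 4.12 (cv2) and the standard library are available. Lean on these libraries where they do the work, as an engineer would, in place of code of your own. Each camera call takes 0.05 s, during which the arm holds its last target.

## Task

Take the spring clip off its rail and clip the dark grey sample tray to the upright board at its end, pushing the clip fully down over both edges together, somewhere along the middle part of the board, and let go of it. Then fetch the eye loupe and finish while holding it, level and still, centred about a centimetre above the specimen on the round mount in that tray, without the loupe or fingers ever touching either mount or specimen. Leave the stack of trays and the small jar where they are.

Things in the scene. Friction and masses are not known exactly. Their poses are not given: they have to be found in the camera images.
- clip: Grey spring clip like a clothes-peg, 50 g, 24 mm wide (y), jaws down, starting astride the rail. Origin: underside of the stop pad between its jaws, which rests on the edge it is clipped to. Jaws reach 20 mm below it, levers 48 mm above. z up; x is the way jaws and levers open and close, y runs along the edge. This is the -x half with pin and pad; it tips 0.19 rad about the pin when squeezed
- clip_pivot (a point): centre of the clip's hinge pin, midway between the two jaws, 8 mm above the pad's underside. Grip the ribbed outer faces of the levers along the clip's x, 28 mm above this point: about 42 mm apart there when clipped on 9 mm, flat and 30 mm apart when squeezed fully, to a stop. Axes as the clip's
- clip_arm (a joint): hinge angle of the clip's other half, rad: 0 when clipped on 9 mm (the rail, or tray wall and board together), about -0.2 on the board alone, 0.38 squeezed fully (about 10 N on the levers): the jaws then gape 19 mm at the tips, 14 mm at their upper end, evenly about the pin. It springs shut when the grip eases
- rail: fixed metal parking rail: upright plate 90 mm long along its x, 9 mm thick, 45 mm high, on a 100 x 50 x 6 mm foot. Origin: centre of the underside
- board: fixed metal stop board: upright plate 5 mm thick (x), 130 mm long (y), 40 mm high (z), on a 6 mm high foot on the side away from the tray. Origin: centre of the plate's underside. The tray's short wall stands against its -x face
- board_edge (a point): point on top of the board's height (40 mm above the bench) at the middle of its length and of the combined 9 mm thickness of board and tray wall. x points away from the tray, y along the edge, z up. The clip is fully down when its hinge pin is 8 mm above this height
- sample_tray: dark grey loose tray 225 (x) x 132 (y) x 40 mm, standing against the board with its +x short wall. Origin: centre of the underside, z up. Floor 7 mm thick; walls 4 mm thick; short walls 35 mm high, 122 mm long, long walls 38 mm high
- round_mount: loose white round disc, 36 mm across, 10 mm high, with a small brown specimen (12 mm across, 4 mm high) on its centre, lying in the sample tray. Origin: centre of the underside, z up
- specimen_top (a point): top of the specimen on the round mount, 14 mm above the mount's underside, on its centre; z up
- square_mount: like the round mount but 34 x 34 mm square; not the one to be inspected
- loupe: black eye loupe, a barrel 35 mm across and 27 mm high standing on its wide rim on the bench right of the tray stack. Origin: centre of the underside, z up. 20 g; grip it across the barrel
- pot_b: small lidded jar 52 mm across, 50 mm high, standing near the loupe; to be left alone. Origin: centre of the underside
- stack_0: lowest of three stacked light trays, 225 (x) x 132 (y) mm, together 120 mm high, between the sample tray and the loupe; to be left alone. Origin: centre of the underside
- stack_2: uppermost of the three stacked trays, origin 80 mm above that of the lowest
Not all that is in view belongs to the job. Of the things shaped like the loupe, the black one is meant.

How it is judged:
By the outcome, as a careful person would: the job done as asked, in the order asked, and still so for the second after the job is handed in, while the arm keeps its last pose, push and grip.
It also fails if it takes over 69 s, if anything falls off the work surface, if the arm or the gripper's body presses on something with over 40 N, if the wrist force passes 120 N, or if a joint passes its speed limit or range.

## Working session

There is one attempt and no reset: what is moved stays moved. The work goes in short steps, Python scripts to look and compute and a shell command to move; the robot and the scene stay as the last step left them, time stands still between calls to the robot, and variables do not carry over. Pictures are saved under pics/ and viewed, and the job is handed in when it is done.

```bash
ls; mkdir -p pics; python3 - <<'E'
from station import *
import cv2
print(read_state())
for n in ["scene","side","wrist"]:
    c=read_camera(n); cv2.imwrite(f"pics/{n}0.png",c["frame"][:,:,::-1])
    print(n,{k:v for k,v in c.items() if k!="frame"})
E
```

```text
pics
{'t': 0.0, 'joint_pos': array([ 3.43203162e-05,  2.38774974e-01, -1.42379529e-02,  1.31922471e+00,
        7.41113257e-06,  1.57079799e+00]), 'qd': array([-0.00135367, -0.00123994, -0.00021199, -0.0013363 , -0.00010073,
        0.00050592]), 'joint_torque': array([ 1.29771975e-03, -5.38790166e+01,  3.46437156e+01,  1.83730113e-02,
        1.69192181e-04,  6.54446694e-05]), 'eef_pos': array([5.24581319e-01, 2.02775322e-05, 2.30687033e-01]), 'tcp_rot': array([-1.57078865e+00,  1.10635244e-03,  1.15764763e-03]), 'ft_force': array([-0.54602138, -0.09996446, -0.05414277]), 'moment': array([ 0.01498932, -0.01354818,  0.03611234]), 'finger_gap': 0.08530225608874753}
scene {'camera_matrix': array([[603.30008295,   0.        , 315.74318698],
       [  0.        , 603.30008295, 239.36204822],
       [  0.        ,   0.        ,   1.        ]]), 'rvec': array([ 0.67522173, -2.5018667 ,  1.34949194]), 'tvec': array([0.43591677, 0.23166553, 1.17574878])}
side {'camera_matrix': array([[448.96477948,   0.        , 316.34654646],
       [  0.        , 448.96477948, 241.78480932],
       [  0.        ,   0.        ,   1.        ]]), 'rvec': array([ 2.15296752, -0.4916194 ,  0.25966643]), 'tvec': array([-0.49853159,  0.17946477,  0.96289148])}
wrist {'camera_matrix': array([[351.20803484,   0.        , 324.92922346],
       [  0.        , 351.20803484, 239.36534406],
       [  0.        ,   0.        ,   1.        ]]), 'hand_eye': array([[ 9.99999278e-01, -1.17420543e-03,  2.54912388e-04,
        -2.80696737e-04],
       [-6.18294872e-04, -3.20956166e-01,  9.47093848e-01,
        -1.42922022e-01],
       [-1.03026703e-03, -9.47093322e-01, -3.20956660e-01,
         8.24462437e-02],
       [ 0.00000000e+00,  0.00000000e+00,  0.00000000e+00,
         1.00000000e+00]])}
```

View pics/scene0.png

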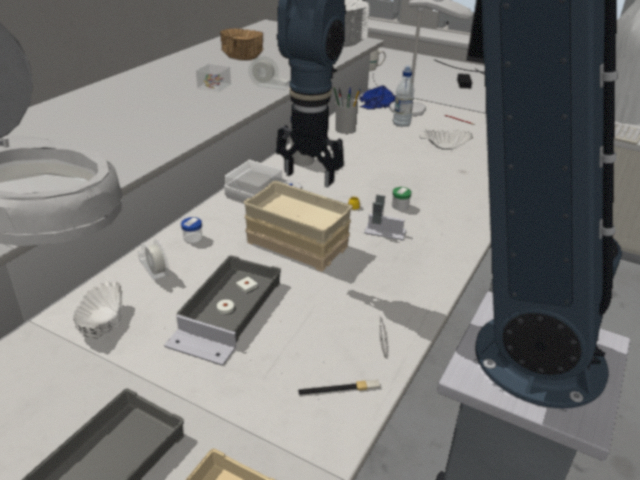

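View pics/side0.png

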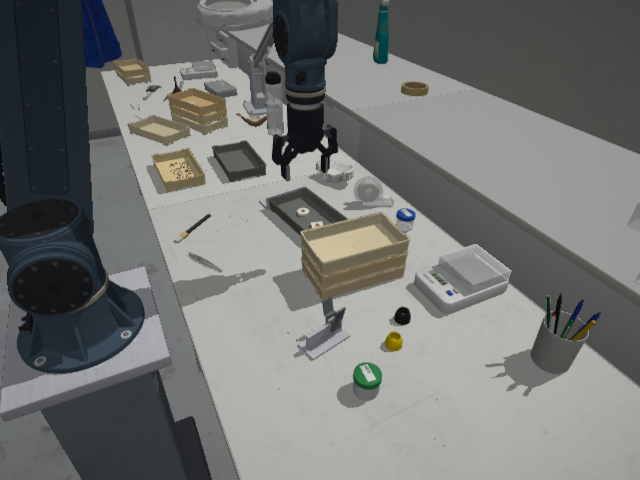

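View pics/wrist0.png

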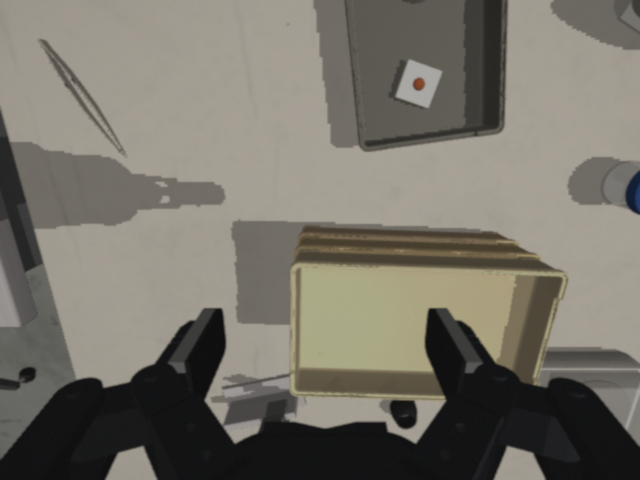

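```bash
cat > h.py <<'E'
from station import *
import cv2, numpy as np
from scipy.spatial.transform import Rotation as R
def grab(n,name=None):
    s=read_state(); c=read_camera(n)
    K=c["camera_matrix"]
    if n=="wrist":
        T=np.eye(4);T[:3,:3]=R.from_rotvec(s["tcp_rot"]).as_matrix();T[:3,3]=s["eef_pos"]
        X=T@c["hand_eye"]; Rw=X[:3,:3]; o=X[:3,3]
    else:
        Rw=cv2.Rodrigues(c["rvec"])[0].T; o=-Rw@c["tvec"]
    if name: 
        cv2.imwrite(f"pics/{name}.png",c["frame"][:,:,::-1])
        np.savez(f"pics/{name}.npz",K=K,R=Rw,o=o)
    return c["frame"]
class Cam:
    def __init__(s,name):
        d=np.load(f"pics/{name}.npz"); s.K,s.R,s.o=d["K"],d["R"],d["o"]; s.im=cv2.imread(f"pics/{name}.png")
    def ray(s,u,v): return s.R@np.linalg.inv(s.K)@np.array([u,v,1.])
    def at(s,u,v,z):
        d=s.ray(u,v); return s.o+d*(z-s.o[2])/d[2]
    def proj(s,p):
        q=s.K@(s.R.T@(np.asarray(p,float)-s.o)); return q[:2]/q[2]
def tri(*l):
    A=np.zeros((3,3));b=np.zeros(3)
    for c,u,v in l:
        d=c.ray(u,v);d/=np.linalg.norm(d);P=np.eye(3)-np.outer(d,d);A+=P;b+=P@c.o
    return np.linalg.solve(A,b)
def crop(name,x0,y0,x1,y1,k,out):
    im=cv2.imread(f"pics/{name}.png")[y0:y1,x0:x1]
    cv2.imwrite(f"pics/{out}.png",cv2.resize(im,None,fx=k,fy=k,interpolation=cv2.INTER_CUBIC))
E
python3 - <<'E'
from h import *
for n in ["scene","side","wrist"]: grab(n,n+"1"); print(n,Cam(n+"1").o)
crop("scene1",150,170,430,380,2.8,"c1")
crop("side1",240,180,440,410,2.6,"c2")
E
```

```text
scene [-0.02091719  0.96439347  0.83401754]
side [ 0.14941963 -0.82353189  0.71229933]
wrist [0.52463602 0.0824385  0.37392387]
```

View pics/c1.png

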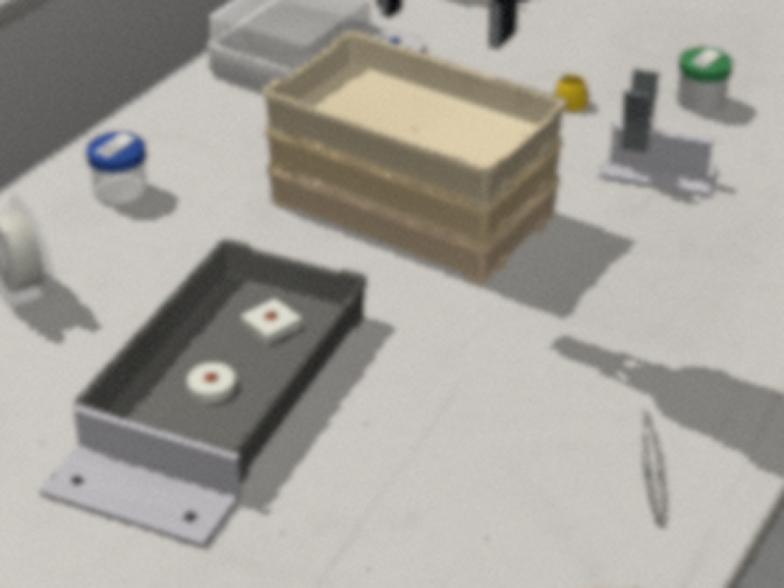

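View pics/c2.png

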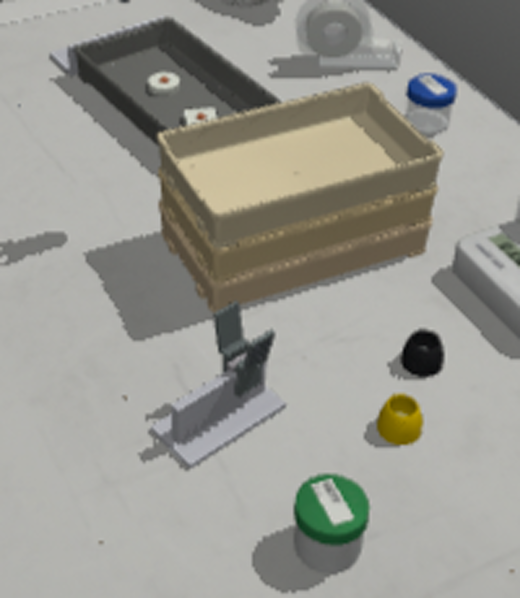

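```bash
python3 - <<'E'
from h import *
np.set_printoptions(precision=4,suppress=True)
S=Cam("scene1");D=Cam("side1");W=Cam("wrist1")
s=lambda x,y:(x/2.8+150,y/2.8+170)
d=lambda x,y:(x/2.6+240,y/2.6+180)
print("foot scene",[S.at(*s(*p),.006) for p in [(600,175),(617,128),(715,193)]])
print("foot side",[D.at(*d(*p),.006) for p in [(150,430),(190,464),(286,405)]])
print("railtop scene",[S.at(*s(*p),.051) for p in [(613,128),(713,145)]], "side",[D.at(*d(*p),.051) for p in [(172,412)]])
print("railtop .045",[S.at(*s(*p),.045) for p in [(613,128),(713,145)]], "side",[D.at(*d(*p),.045) for p in [(172,412)]])
print("clip lever tops scene", [S.at(*s(*p),.099) for p in [(625,92),(652,97),(632,70),(659,72)]])
print("side",[D.at(*d(*p),.099) for p in [(215,315),(237,305),(250,350),(273,331)]])
print("board top scene",[S.at(*s(*p),.04) for p in [(78,405),(240,458)]])
print("foot",[S.at(*s(*p),.006) for p in [(40,490),(208,545)]])
print("tray far corners",[S.at(*s(*p),.038) for p in [(225,241),(364,280)]],[D.at(*d(*p),.038) for p in [(78,52),(168,20)]])
print("mount top",S.at(*s(211,378),.021),D.at(*d(163,78),.021))
print("sq",S.at(*s(270,315),.021),W.at(419,85,.021))
print("loupe",D.at(*d(422,374),.0), D.at(*d(425,333),.027))
print("stack top",[S.at(*s(*p),.12) for p in [(266,92),(350,32),(562,103),(488,173)]],[D.at(*d(*p),.12) for p in [(160,135),(218,215),(440,155),(372,86)]])
E
```

```text
foot scene [array([ 0.4838, -0.219 ,  0.006 ]), array([ 0.5054, -0.3012,  0.006 ]), array([ 0.3833, -0.2463,  0.006 ])]
foot side [array([ 0.3889, -0.2534,  0.006 ]), array([ 0.4027, -0.2971,  0.006 ]), array([ 0.4977, -0.2768,  0.006 ])]
railtop scene [array([ 0.4799, -0.2305,  0.051 ]), array([ 0.3923, -0.251 ,  0.051 ])] side [array([ 0.3955, -0.281 ,  0.051 ])]
railtop .045 [array([ 0.4837, -0.2397,  0.045 ]), array([ 0.3955, -0.2603,  0.045 ])] side [array([ 0.3977, -0.2761,  0.045 ])]
clip lever tops scene [array([ 0.4659, -0.2171,  0.099 ]), array([ 0.4424, -0.2217,  0.099 ]), array([ 0.477 , -0.2557,  0.099 ]), array([ 0.4551, -0.2652,  0.099 ])]
side [array([ 0.4477, -0.2466,  0.099 ]), array([ 0.4679, -0.244 ,  0.099 ]), array([ 0.4543, -0.2908,  0.099 ]), array([ 0.4791, -0.2807,  0.099 ])]
board top scene [array([0.6495, 0.2948, 0.04  ]), array([0.5194, 0.2807, 0.04  ])]
foot [array([0.6421, 0.349 , 0.006 ]), array([0.5109, 0.3318, 0.006 ])]
tray far corners [array([0.6819, 0.0758, 0.038 ]), array([0.5574, 0.0621, 0.038 ])] [array([0.5296, 0.2618, 0.038 ]), array([0.6526, 0.2858, 0.038 ])]
mount top [0.6015 0.2047 0.021 ] [0.6046 0.195  0.021 ]
sq [0.6079 0.1196 0.021 ] [0.6115 0.1133 0.021 ]
loupe [ 0.6198 -0.2913  0.    ] [ 0.6311 -0.2737  0.027 ]
stack top [array([ 0.7078, -0.0245,  0.12  ]), array([ 0.7054, -0.1503,  0.12  ]), array([ 0.4891, -0.139 ,  0.12  ]), array([ 0.4901, -0.0129,  0.12  ])] [array([ 0.497 , -0.0375,  0.12  ]), array([ 0.4923, -0.1622,  0.12  ]), array([ 0.7054, -0.1705,  0.12  ]), array([ 0.7133, -0.0491,  0.12  ])]
```

```bash
python3 - <<'E'
from h import *
np.set_printoptions(precision=4,suppress=True)
S=Cam("scene1");D=Cam("side1");W=Cam("wrist1")
for c,n,b in((S,"scene1",(250,110,370,210)),(D,"side1",(250,100,370,200))):
    for dx in(-.0425,0,.0425): print(n,c.proj([.5246+dx,0,.2307+.013]))
    crop(n,*b,6,n+"f")
E
```

```text
scene1 [326.6042 185.0147]
scene1 [308.5932 179.7922]
scene1 [291.0631 174.7091]
side1 [287.672  178.7902]
side1 [305.1367 174.9806]
side1 [322.0828 171.2842]
```

View pics/scene1f.png

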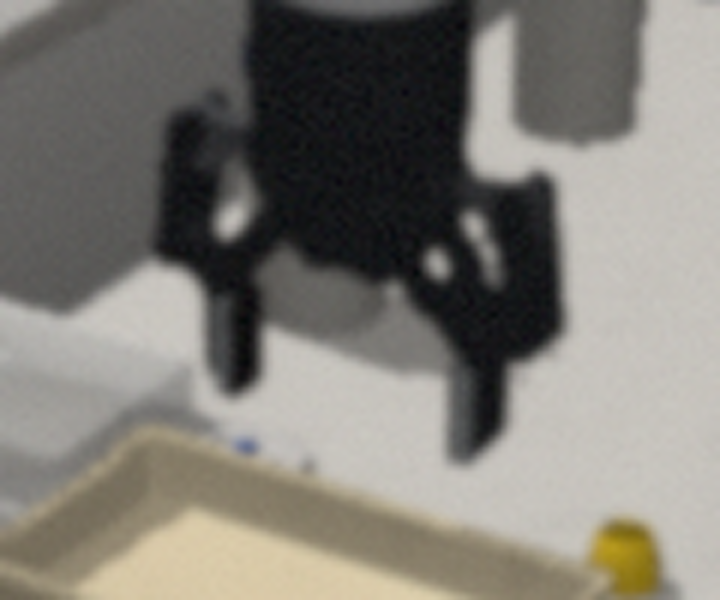

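View pics/side1f.png

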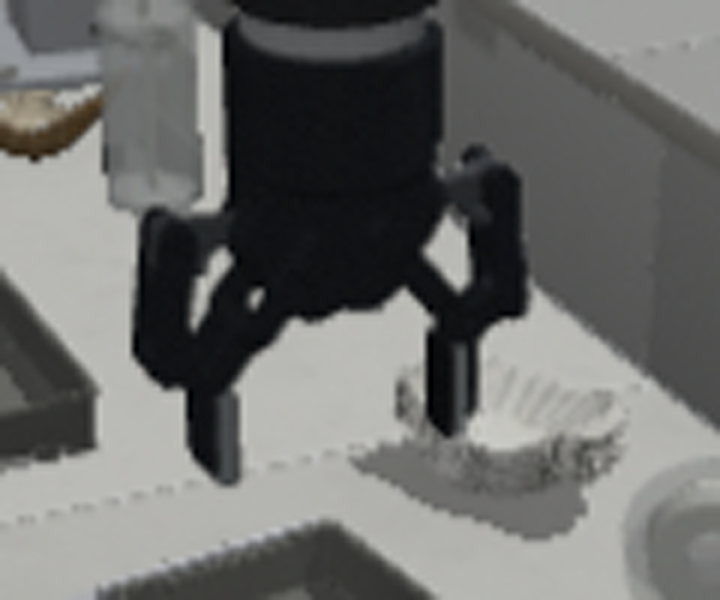

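```bash
python3 - <<'E'
from h import *
np.set_printoptions(precision=4,suppress=True)
S=Cam("scene1");D=Cam("side1");W=Cam("wrist1")
s=lambda x,y:(x/2.8+150,y/2.8+170)
d=lambda x,y:(x/2.6+240,y/2.6+180)
for a,b in [((266,92),(372,86)),((350,32),(440,155)),((562,103),(218,215)),((488,173),(160,135)),((211,378),(163,78)),((613,128),(300,370)),((600,175),(286,405)),((713,145),(172,412)),((715,193),(150,430)),((659,72),(250,350))]:
    print(tri((S,*s(*a)),(D,*d(*b))), D.proj(tri((S,*s(*a)),(D,*d(*b))))-d(*b))
print(W.at(292,265,.12),W.at(563,272,.12),W.at(293,393,.12))
E
```

```text
[ 0.7196 -0.0388  0.1109] [-0.4504  0.5245]
[ 0.7128 -0.1619  0.1124] [ 0.0684 -0.0775]
[ 0.4963 -0.1531  0.1113] [-0.2889  0.2606]
[ 0.4996 -0.0271  0.1108] [-0.7566  0.6884]
[0.6061 0.2003 0.0168] [-0.2559  0.2503]
[ 0.5047 -0.2708  0.0288] [-3.3102  2.8182]
[ 0.5051 -0.2589 -0.0198] [-1.7161  1.4334]
[ 0.3996 -0.2708  0.0384] [-0.2251  0.1707]
[ 0.3874 -0.2518  0.003 ] [-0.9474  0.6934]
[ 0.4605 -0.2815  0.0888] [ 0.4021 -0.3407]
[ 0.4987 -0.0248  0.12  ] [ 0.7121 -0.031   0.12  ] [ 0.4958 -0.149   0.12  ]
```

```bash
python3 -m inch '[{"travel":[-0.026,0,-0.11],"turn":0},{"travel":[-0.026,0,-0.11],"turn":0},{"travel":[-0.026,0,-0.11],"turn":0},{"travel":[-0.026,0,-0.11],"turn":0},{"travel":[-0.026,0,-0.11],"turn":0},{"travel":[-0.026,0.02,-0.11],"turn":0},{"travel":[-0.026,0.03,-0.11],"turn":0},{"travel":[-0.026,0.03,-0.11],"turn":0},{"travel":[0,0,0],"turn":0.038},{"travel":[0,0,0],"turn":0.038}]' -1 20
python3 -c "
from station import *
print(read_state()['joint_pos'])"
```

```text
t: 1.13
eef_pos: [0.4615, -0.2658, 0.2064]
tcp_rot: [-1.562, 0.195, -0.193]
ft_force: [0.1, 0.2, 0.6]
finger_gap: 0.0854
[-5.22445322e-01  2.61558735e-01 -4.56612763e-02  1.26503691e+00
 -1.54032260e-04  1.29528981e+00]
```

```bash
python3 -m inch '[{"travel":[0,0,0],"turn":-0.0385},{"travel":[0,0,0],"turn":-0.0385},{"travel":[0,0,0],"turn":-0.0385},{"travel":[0,0,0],"turn":-0.0385},{"travel":[0,0,0],"turn":-0.0385},{"travel":[0,0,0],"turn":-0.0385},{"travel":[0,0,0],"turn":-0.0385},{"travel":[0,0,0],"turn":-0.0385},{"travel":[0,0,0],"turn":-0.0385},{"travel":[0,0,0],"turn":-0.0385}]'
python3 -m inch '[{"travel":[0,0,0],"turn":-0.0385},{"travel":[0,0,0],"turn":-0.0385},{"travel":[0,0,0],"turn":-0.0385},{"travel":[0,0,0],"turn":-0.0385},{"travel":[0,0,0],"turn":-0.0385},{"travel":[0,0,0],"turn":-0.0385},{"travel":[0,0,0],"turn":-0.0385},{"travel":[0,0,0],"turn":0},{"travel":[0,0,0],"turn":0}]'
python3 - <<'E'
from h import *
s=read_state();print(s["joint_pos"],np.degrees(R.from_rotvec(s["tcp_rot"]).as_matrix()),)
grab("wrist","w2")
E
```

```text
t: 1.97
eef_pos: [0.4625, -0.264, 0.2072]
tcp_rot: [-1.433, -0.761, 0.762]
ft_force: [-0.8, -0.8, 0.7]
finger_gap: 0.0854
t: 2.72
eef_pos: [0.4625, -0.264, 0.2072]
tcp_rot: [-1.084, -1.386, 1.386]
ft_force: [0.5, 0.9, 0.4]
finger_gap: 0.0859
[-5.18574844e-01  2.60235422e-01 -4.54570275e-02  1.26530741e+00
 -4.32548174e-05 -7.61383555e-01] [[-1.37756177e+01 -1.13568166e-02 -5.56150931e+01]
 [ 5.56150939e+01  3.62753097e-03 -1.37756187e+01]
 [ 6.25164104e-03 -5.72957783e+01  1.01515146e-02]]
```

View pics/w2.png

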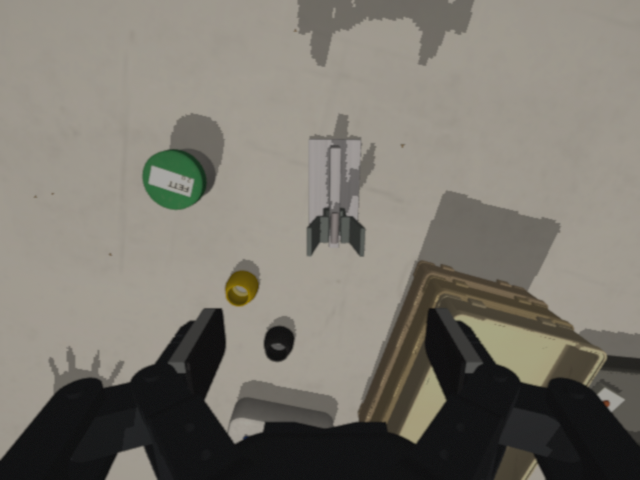

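```bash
python3 - <<'E'
from h import *
crop("w2",290,120,390,270,4,"c3")
E
```

```text
(no output)
```

View pics/c3.png

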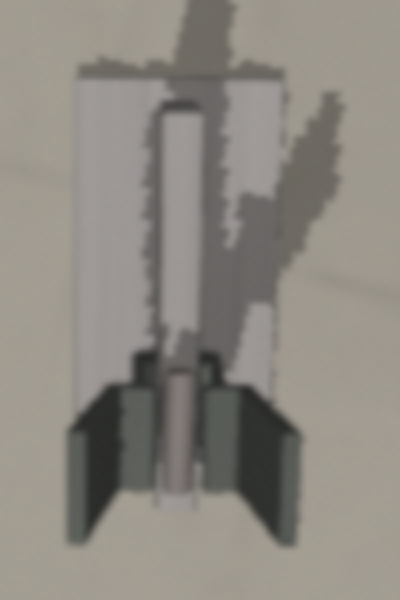

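```bash
python3 - <<'E'
from h import *
np.set_printoptions(precision=4,suppress=True)
W=Cam("w2"); f=lambda x,y:(x/4+290-.4,y/4+120-.4)
for z in(.093,.099): print([W.at(*f(*p),z) for p in[(67,430),(67,545),(299,435),(297,545),(184,488)]])
print("pin",[W.at(*f(*p),.053) for p in[(180,370),(180,492)]])
print("railend",[W.at(*f(*p),.045) for p in[(162,112),(203,112),(160,500),(197,507)]])
print("foot",[W.at(*f(*p),.006) for p in[(78,80),(283,80)]])
print("blk loupe",W.at(279,343,.027),W.at(281,335,0.02),"jar",W.at(173,180,.05))
# bottom end of rail
print("footside",[W.at(*f(*p),.006) for p in[(75,400),(271,400)]])
E
```

```text
[array([ 0.4606, -0.2793,  0.093 ]), array([ 0.4836, -0.2741,  0.093 ]), array([ 0.4509, -0.236 ,  0.093 ]), array([ 0.4727, -0.2302,  0.093 ]), array([ 0.4666, -0.2547,  0.093 ])]
[array([ 0.4587, -0.2794,  0.099 ]), array([ 0.4812, -0.2743,  0.099 ]), array([ 0.4493, -0.2371,  0.099 ]), array([ 0.4706, -0.2315,  0.099 ]), array([ 0.4646, -0.2554,  0.099 ])]
pin [array([ 0.4536, -0.2577,  0.053 ]), array([ 0.4809, -0.2508,  0.053 ])]
railend [array([ 0.4023, -0.2746,  0.045 ]), array([ 0.4002, -0.2662,  0.045 ]), array([ 0.4865, -0.2539,  0.045 ]), array([ 0.4862, -0.2451,  0.045 ])]
foot [array([ 0.4025, -0.2944,  0.006 ]), array([ 0.3909, -0.2474,  0.006 ])]
blk loupe [ 0.6152 -0.2777  0.027 ] [ 0.6096 -0.2774  0.02  ] jar [ 0.46   -0.3984  0.05  ]
footside [array([ 0.4789, -0.2775,  0.006 ]), array([ 0.467 , -0.2292,  0.006 ])]
```

```bash
python3 -m inch '[{"travel":[0.026,0.05,-0.022],"turn":0.003},{"travel":[0,0.1,0],"turn":0},{"travel":[0,0.1,0],"turn":0},{"travel":[0,0.1,0],"turn":0},{"travel":[0,0.08,0],"turn":0},{"travel":[0,0.06,0],"turn":0},{"travel":[0,0,0],"turn":0},{"travel":[0,0,0],"turn":0}]' -0.3
python3 - <<'E'
from h import *
grab("side","s3"); grab("wrist","w3"); crop("side",0,0,1,1,1,"x") if 0 else crop("s3",260,240,420,380,4,"c4")
print(read_state()["eef_pos"])
E
```

```text
t: 3.43
eef_pos: [0.4665, -0.2546, 0.0599]
tcp_rot: [-1.087, -1.379, 1.38]
ft_force: [1.1, 0.3, 0.7]
finger_gap: 0.0555
[ 0.46782511 -0.2552456   0.0615298 ]
```

View pics/c4.png

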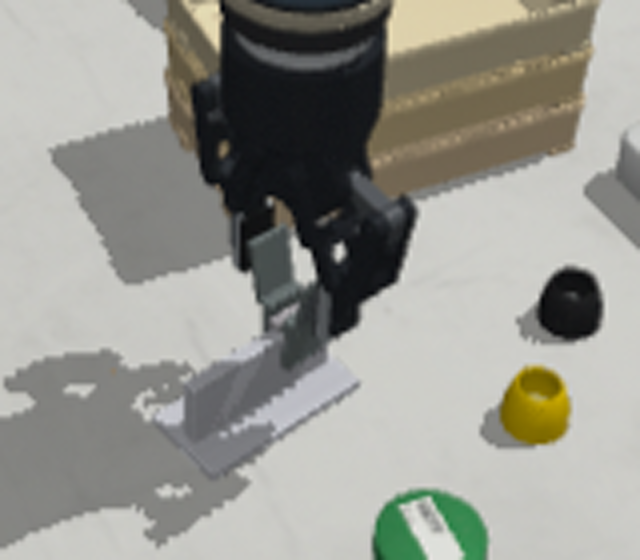

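View pics/w3.png

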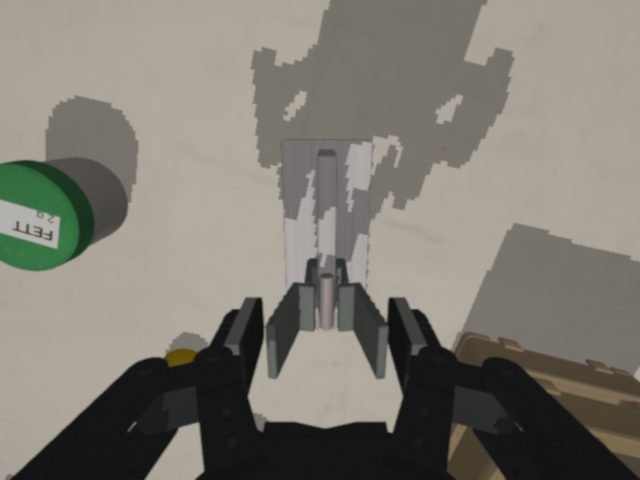

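```bash
python3 -m inch '[{"travel":[0,0,0],"turn":0},{"travel":[0,0,0],"turn":0},{"travel":[0,0,0],"turn":0},{"travel":[0,0,0],"turn":0},{"travel":[0,0,0],"turn":0},{"travel":[0,0,0],"turn":0}]' 1 30
python3 - <<'E'
from h import *
np.set_printoptions(precision=4,suppress=True)
grab("wrist","w4")
s=read_state();print(s["eef_pos"],s["finger_gap"],s["ft_force"])
W=Cam("w3");print([W.at(326,v,.055) for v in(275,330)])
E
```

```text
t: 4.03
eef_pos: [0.4683, -0.2538, 0.0634]
tcp_rot: [-1.09, -1.386, 1.379]
ft_force: [-2.3, 10.4, 23.0]
finger_gap: 0.0294
[ 0.4683 -0.2538  0.0634] 0.029461144753604587 [-3.7531 10.3479 22.594 ]
[array([ 0.4527, -0.2583,  0.055 ]), array([ 0.4814, -0.2514,  0.055 ])]
```

View pics/w4.png

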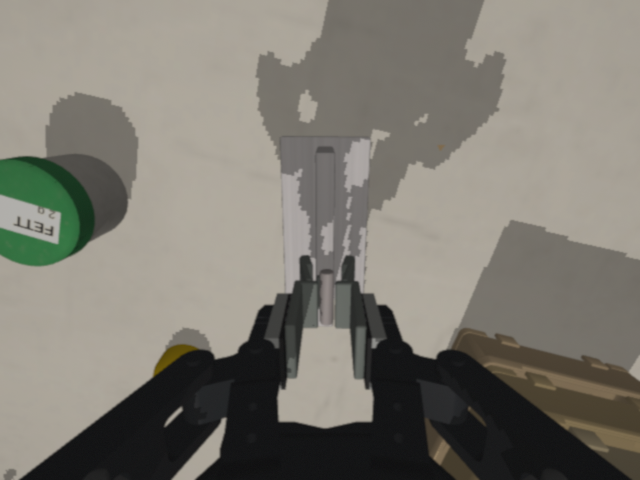

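```bash
python3 -m inch '[{"travel":[0,-0.02,0],"turn":0},{"travel":[0,-0.04,0],"turn":0},{"travel":[0,-0.08,0],"turn":0},{"travel":[0,-0.12,0],"turn":0},{"travel":[0,-0.12,0],"turn":0},{"travel":[0,-0.12,0],"turn":0},{"travel":[0,-0.03,0],"turn":0},{"travel":[0,0,0],"turn":0},{"travel":[0,0,0],"turn":0}]'
python3 - <<'E'
from h import *
np.set_printoptions(precision=4,suppress=True)
grab("wrist","w5");grab("side","s5");grab("scene","sc5");crop("s5",250,100,450,300,3,"c5")
s=read_state();print(s["eef_pos"],s["finger_gap"],s["ft_force"])
E
```

```text
t: 4.83
eef_pos: [0.4673, -0.255, 0.2197]
tcp_rot: [-1.089, -1.382, 1.382]
ft_force: [-1.4, 1.0, -0.9]
finger_gap: 0.0289
[ 0.4663 -0.2544  0.2177] 0.02903925921334583 [-0.151  -0.5104 -0.4442]
```

View pics/w5.png

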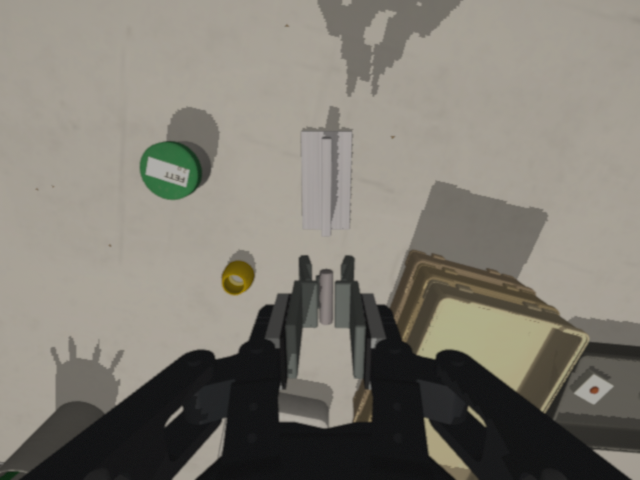

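View pics/c5.png

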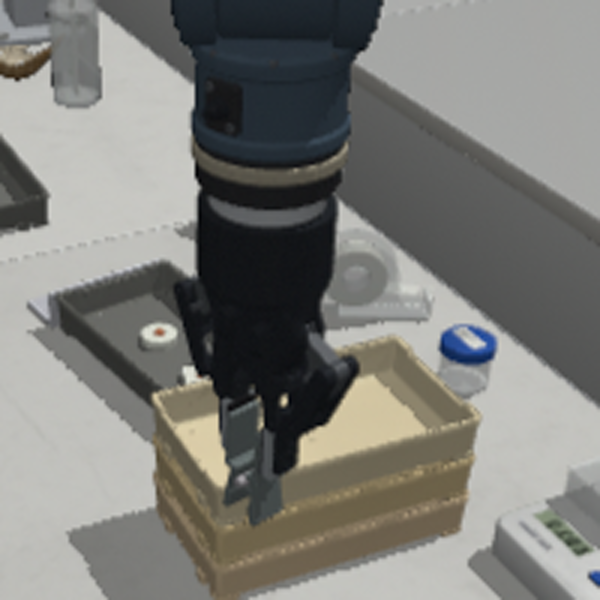

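```bash
python3 -m inch '[{"travel":[0.05,-0.004,-0.024],"turn":0},{"travel":[0.0923,-0.008,-0.044],"turn":0},{"travel":[0.0923,-0.008,-0.044],"turn":0},{"travel":[0.0923,-0.008,-0.044],"turn":0},{"travel":[0.0923,-0.008,-0.044],"turn":0},{"travel":[0.0923,-0.008,-0.044],"turn":0},{"travel":[0.0923,-0.008,-0.044],"turn":0},{"travel":[0.0923,-0.008,-0.044],"turn":0},{"travel":[0.0923,-0.008,-0.044],"turn":0},{"travel":[0.0923,0,-0.044],"turn":0}]'
python3 -m inch '[{"travel":[0.0923,0,-0.044],"turn":0},{"travel":[0.0923,0,-0.044],"turn":0},{"travel":[0.0923,0,-0.044],"turn":0},{"travel":[0.0923,0,-0.044],"turn":0},{"travel":[0.0923,0,-0.044],"turn":0},{"travel":[0.0923,0,-0.044],"turn":0},{"travel":[0.0923,0,-0.044],"turn":0},{"travel":[0.08,0,-0.038],"turn":0},{"travel":[0.05,0,-0.024],"turn":0.039},{"travel":[0,0,0],"turn":0}]'
python3 -m inch '[{"travel":[0,0,0],"turn":0},{"travel":[0,0,0],"turn":0}]'
python3 - <<'E'
from h import *
np.set_printoptions(precision=4,suppress=True)
grab("wrist","w6");grab("scene","sc6")
s=read_state();print(s["eef_pos"],s["finger_gap"],s["ft_force"],s["joint_pos"])
E
```

```text
t: 5.82
eef_pos: [0.5271, 0.0331, 0.2386]
tcp_rot: [-1.086, -1.38, 1.383]
ft_force: [0.9, -0.4, -0.8]
finger_gap: 0.0289
t: 6.65
eef_pos: [0.5804, 0.287, 0.2369]
tcp_rot: [-1.153, -1.287, 1.292]
ft_force: [0.5, -0.6, -0.8]
finger_gap: 0.0289
t: 6.82
eef_pos: [0.5801, 0.2833, 0.2384]
tcp_rot: [-1.151, -1.293, 1.297]
ft_force: [-0.2, -0.6, -0.5]
finger_gap: 0.029
[0.5804 0.2829 0.2393] 0.02874043944905899 [ 0.4401  0.8413 -1.254 ] [ 0.4536  0.4519  0.3256  1.4455 -0.0001  0.3383]
```

View pics/w6.png

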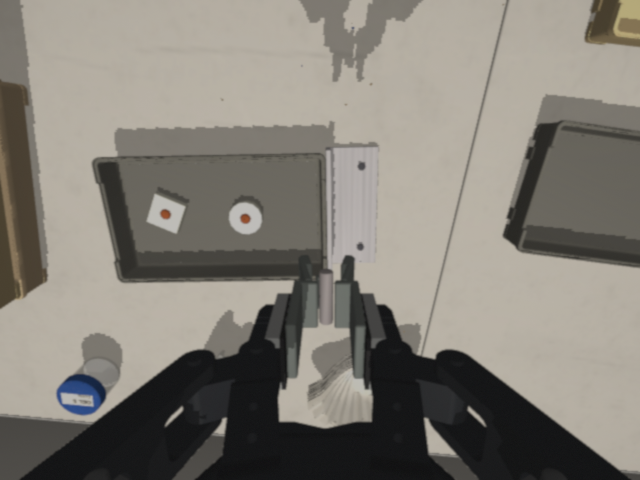

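```bash
python3 - <<'E'
from h import *
crop("w6",290,130,400,290,4.5,"c6")
crop("sc6",160,240,300,370,5,"c7")
E
```

```text
(no output)
```

View pics/c6.png

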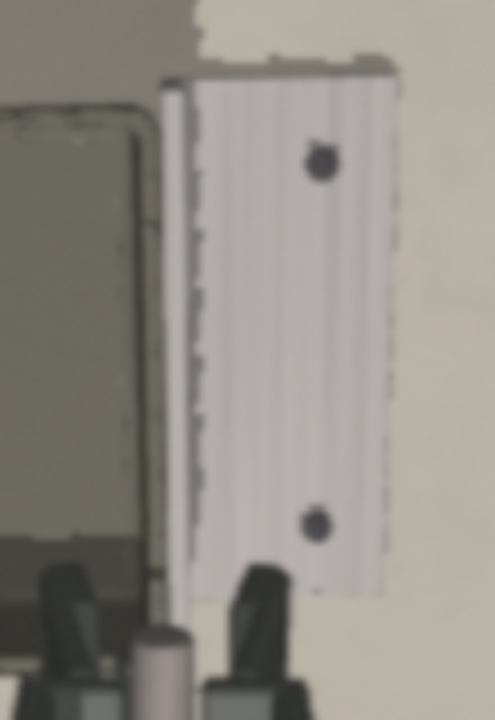

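View pics/c7.png

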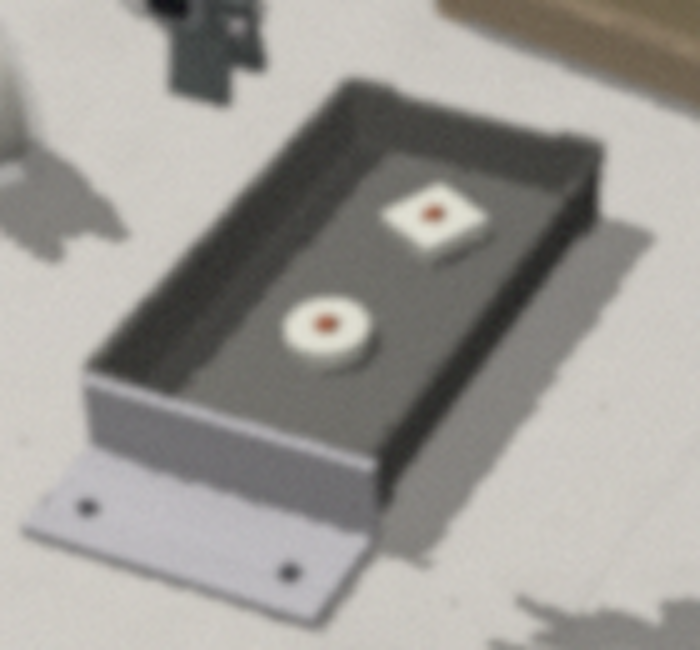

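```bash
python3 - <<'E'
from h import *
np.set_printoptions(precision=4,suppress=True)
W=Cam("w6"); f=lambda x,y:(x/4.5+290-.4,y/4.5+130-.4)
P=[W.at(*f(*p),.04) for p in[(164,92),(169,600),(185,92),(189,600)]];print(P)
for a,b in((0,1),(2,3)):
    d=P[b]-P[a];print(np.degrees(np.arctan2(d[1],d[0])))
print("width",np.linalg.norm(P[0]-P[2]))
F=[W.at(*f(*p),.006) for p in[(400,76),(383,597)]];print(F,np.linalg.norm(F[0]-F[1]),np.degrees(np.arctan2(*(F[1]-F[0])[1::-1])))
# pin in tool frame, plane tool y=.0104
s=read_state();T=R.from_rotvec(s["tcp_rot"]).as_matrix();print("toolx yaw",np.degrees(np.arctan2(T[1,0],T[0,0])),T[:,1])
for v in(270,325):
    d=T.T@W.ray(326.3,v);o=T.T@(W.o-s["eef_pos"]);print("pin tool",o+d*(.0104-o[1])/d[1])
print("mount",W.at(245,218,.021),"sq",W.at(166,214,.021),"stack?",W.at(100,160,.038),W.at(120,280,.038))
S=Cam("sc6");g=lambda x,y:(x/5+160-.4,y/5+240-.4)
print("scene board",[S.at(*g(*p),.04) for p in[(88,377),(378,467)]],"mount",S.at(*g(327,323),.021))
E
```

```text
[array([0.5238, 0.2774, 0.04  ]), array([0.6381, 0.292 , 0.04  ]), array([0.5233, 0.2817, 0.04  ]), array([0.6376, 0.2966, 0.04  ])]
7.278299733145954
7.40561609153817
width 0.0044110640839100535
[array([0.5166, 0.3313, 0.006 ]), array([0.6449, 0.3482, 0.006 ])] 0.12944440436070373 7.503636061036994
toolx yaw 96.60603574678227 [-0.0009 -0.0006 -1.    ]
pin tool [0.0008 0.0104 0.0162]
pin tool [ 0.0008  0.0104 -0.0137]
mount [0.6049 0.2003 0.021 ] sq [0.6102 0.117  0.021 ] stack? [0.5583 0.063  0.038 ] [0.6845 0.0732 0.038 ]
scene board [array([0.6499, 0.2963, 0.04  ]), array([0.5212, 0.2799, 0.04  ])] mount [0.6037 0.203  0.021 ]
```

```bash
python3 -m inch '[{"travel":[0,0,0],"turn":-0.0044},{"travel":[0.004,0.06,-0.03],"turn":0},{"travel":[0,0.1,0],"turn":0},{"travel":[0,0.1,0],"turn":0},{"travel":[0,0.1,0],"turn":0},{"travel":[0,0.07,0],"turn":0},{"travel":[0,0.035,0],"turn":0},{"travel":[0,0,0],"turn":0},{"travel":[0,0,0],"turn":0},{"travel":[0,0,0],"turn":0}]'
python3 - <<'E'
from h import *
np.set_printoptions(precision=4,suppress=True)
grab("wrist","w7");grab("scene","sc7");grab("side","s7")
L=[read_state()]
s=L[0];print(s["eef_pos"],s["finger_gap"],s["ft_force"],s["joint_pos"])
crop("w7",220,60,420,340,2.1,"c8");crop("sc7",160,200,320,360,3.7,"c9")
E
```

```text
t: 7.75
eef_pos: [0.5904, 0.2865, 0.102]
tcp_rot: [-1.147, -1.305, 1.301]
ft_force: [0.2, 0.5, -1.1]
finger_gap: 0.0289
[0.5903 0.2867 0.1018] 0.02879641529271249 [ 0.0416 -0.143   0.0627] [0.4522 0.5214 0.0871 1.134  0.0001 0.3236]
```

View pics/w7.png

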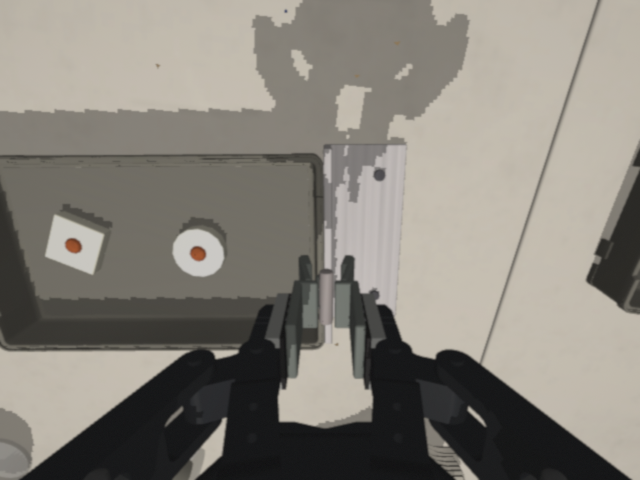

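View pics/c9.png

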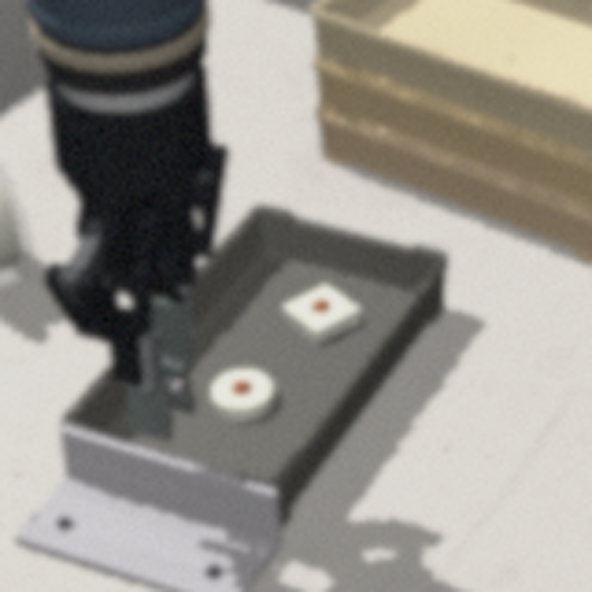

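```bash
python3 - <<'E'
from h import *
crop("w7",290,130,390,340,2.8,"c10")
crop("w7",290,130,360,270,4.2,"c11")
E
```

```text
(no output)
```

View pics/c11.png

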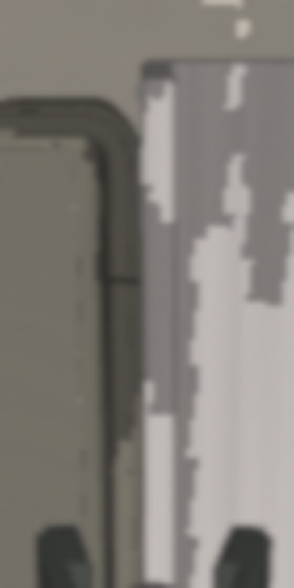

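View pics/c10.png

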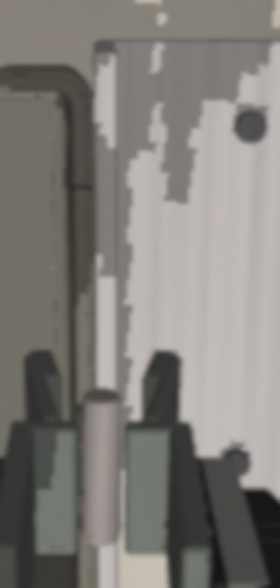

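```bash
python3 - <<'E'
from h import *
np.set_printoptions(precision=4,suppress=True)
W=Cam("w7"); f=lambda x,y:(x/4.2+290-.4,y/4.2+130-.4); g=lambda x,y:(x/2.8+290-.35,y/2.8+130-.35)
s=read_state();T=R.from_rotvec(s["tcp_rot"]).as_matrix()
print("yaw",np.degrees(np.arctan2(T[1,0],T[0,0])),T[:,1])
def tool(u,v,z):
    return T.T@(W.at(u,v,z)-s["eef_pos"])
for n,q,z in [("L0",f(142,80),.04),("R0",f(174,80),.04),("L1",f(145,560),.04),("R1",f(173,560),.04),("Lb",g(98,570),.04),("Rb",g(118,570),.04),("wallin0",f(107,250),.035),("wallin1",f(109,500),.035),("wallout",f(140,250),.035)]: print(n,W.at(*q,z),tool(*q,z))
for p in((84,400),(119,400),(84,540),(118,540)):
    d=T.T@W.ray(*g(*p));o=T.T@(W.o-s["eef_pos"]);print("pin",o+d*(.0104-o[1])/d[1])
for p in((24,352),(55,352),(145,352),(181,352)):
    d=T.T@W.ray(*g(*p));o=T.T@(W.o-s["eef_pos"]);print("jawtip",o+d*(.038-o[1])/d[1])
E
```

```text
yaw 97.36741338770531 [ 0.0023  0.0012 -1.    ]
L0 [0.5235 0.2768 0.04  ] [-0.0013  0.0617  0.0676]
R0 [0.523  0.2811 0.04  ] [0.003  0.0617 0.0676]
L1 [0.5929 0.2861 0.04  ] [-0.001   0.0618 -0.0024]
R1 [0.5924 0.2903 0.04  ] [ 0.0032  0.0618 -0.0024]
Lb [0.644 0.293 0.04 ] [-0.0008  0.0619 -0.054 ]
Rb [0.6434 0.2978 0.04  ] [ 0.0041  0.0619 -0.054 ]
wallin0 [0.548  0.2749 0.035 ] [-0.0064  0.0667  0.0436]
wallin1 [0.5859 0.2797 0.035 ] [-0.0065  0.0668  0.0053]
wallout [0.5474 0.2796 0.035 ] [-0.0017  0.0667  0.0435]
pin [-0.003   0.0104  0.0141]
pin [0.0029 0.0104 0.014 ]
pin [-0.0032  0.0104 -0.0133]
pin [ 0.0029  0.0104 -0.0133]
jawtip [-0.0153  0.038   0.012 ]
jawtip [-0.0091  0.038   0.012 ]
jawtip [0.0086 0.038  0.012 ]
jawtip [0.0157 0.038  0.012 ]
```

```bash
python3 -m inch '[{"travel":[-0.002,0.03,0.005],"turn":0},{"travel":[0,0.03,0],"turn":0},{"travel":[0,0.03,0],"turn":0},{"travel":[0,0.03,0],"turn":0},{"travel":[0,0,0],"turn":0},{"travel":[0,0,0],"turn":0}]'
python3 - <<'E'
from h import *
np.set_printoptions(precision=4,suppress=True)
grab("wrist","w8");
s=read_state();print(s["eef_pos"],s["finger_gap"],s["ft_force"])
crop("w8",220,60,420,340,2.1,"c12")
E
```

```text
t: 8.4
eef_pos: [0.5873, 0.2852, 0.063]
tcp_rot: [-1.145, -1.301, 1.305]
ft_force: [-0.2, 0.1, -0.5]
finger_gap: 0.0291
[0.5878 0.2855 0.0637] 0.028671225727626027 [ 0.1511  0.647  -0.2821]
```

View pics/w8.png

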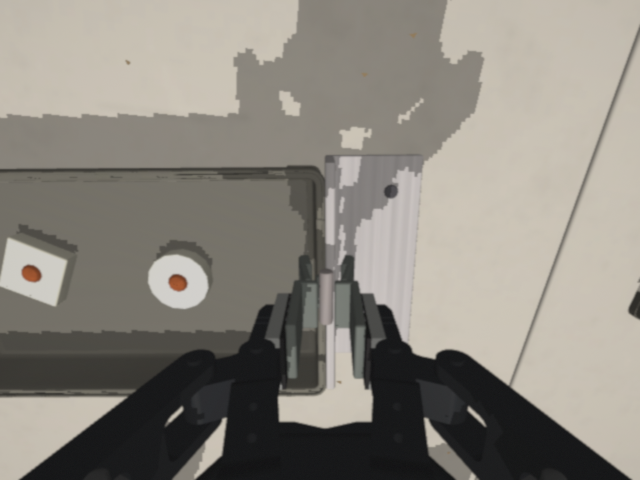

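```bash
python3 -m inch '[{"travel":[0,0.01,0],"turn":0},{"travel":[0,0.007,0],"turn":0},{"travel":[0,0,0],"turn":0},{"travel":[0,0,0],"turn":0}]'
python3 -m inch '[{"travel":[0,0.007,0],"turn":0},{"travel":[0,0,0],"turn":0},{"travel":[0,0,0],"turn":0}]'
```

```text
t: 8.78
eef_pos: [0.5881, 0.2856, 0.0593]
tcp_rot: [-1.146, -1.304, 1.303]
ft_force: [-0.2, -0.6, -1.0]
finger_gap: 0.0287
t: 9.03
eef_pos: [0.5883, 0.2858, 0.0587]
tcp_rot: [-1.146, -1.305, 1.302]
ft_force: [-2.8, -1.6, 11.7]
finger_gap: 0.0292
```

```bash
python3 -m inch '[{"travel":[0,0.008,0],"turn":0},{"travel":[0,0,0],"turn":0}]'
python3 -m inch '[{"travel":[0,0.004,0],"turn":0},{"travel":[0,0.004,0],"turn":0},{"travel":[0,0,0],"turn":0},{"travel":[0,0,0],"turn":0},{"travel":[0,0,0],"turn":0}]' -0.4
python3 - <<'E'
from h import *
np.set_printoptions(precision=4,suppress=True)
s=read_state();print(s["eef_pos"],s["finger_gap"],s["ft_force"])
grab("wrist","w9");grab("scene","sc9");crop("sc9",160,240,320,360,4,"c13")
E
```

```text
t: 9.2
eef_pos: [0.5885, 0.286, 0.0582]
tcp_rot: [-1.147, -1.306, 1.301]
ft_force: [-8.3, -3.2, 27.2]
finger_gap: 0.029
t: 9.62
eef_pos: [0.5878, 0.2854, 0.0517]
tcp_rot: [-1.145, -1.302, 1.304]
ft_force: [1.2, 0.9, -1.0]
finger_gap: 0.06
[0.5878 0.2854 0.0517] 0.059994614809376685 [ 1.1596  0.9271 -1.0056]
```

View pics/w9.png

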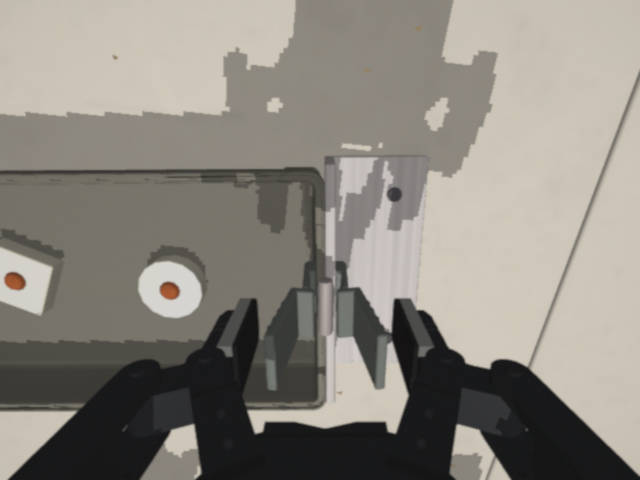

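View pics/c13.png

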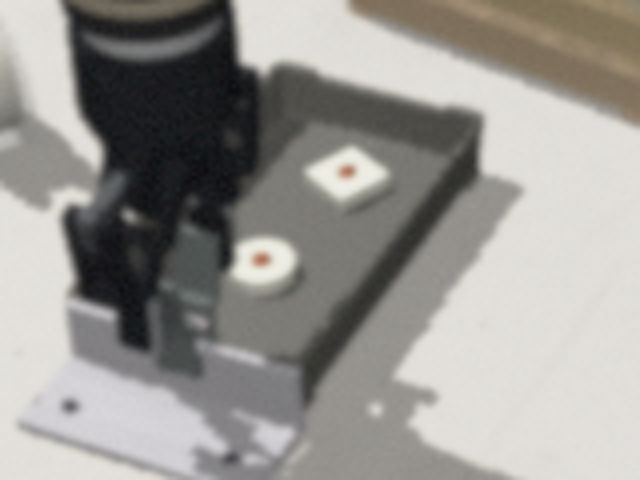

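```bash
python3 -m inch '[{"travel":[0,-0.03,0],"turn":0},{"travel":[0,-0.1,0],"turn":0},{"travel":[0,-0.1,0],"turn":0},{"travel":[0,-0.12,0],"turn":0},{"travel":[0,-0.12,0],"turn":0},{"travel":[0,-0.1,0],"turn":0},{"travel":[0,0,0],"turn":0},{"travel":[0,0,0],"turn":0}]' -1
python3 - <<'E'
from h import *
np.set_printoptions(precision=4,suppress=True)
s=read_state();print(s["eef_pos"],s["finger_gap"],s["ft_force"])
grab("wrist","w10");grab("scene","sc10");crop("sc10",160,240,320,360,4,"c14");crop("w10",270,120,400,290,3.5,"c15")
grab("side","s10");crop("s10",250,160,380,250,6,"c16")
E
```

```text
t: 10.38
eef_pos: [0.5889, 0.286, 0.226]
tcp_rot: [-1.147, -1.307, 1.3]
ft_force: [-0.0, 0.5, 0.1]
finger_gap: 0.0853
[0.5889 0.286  0.226 ] 0.08530626273859662 [-0.0069  0.502   0.0983]
```

View pics/w10.png

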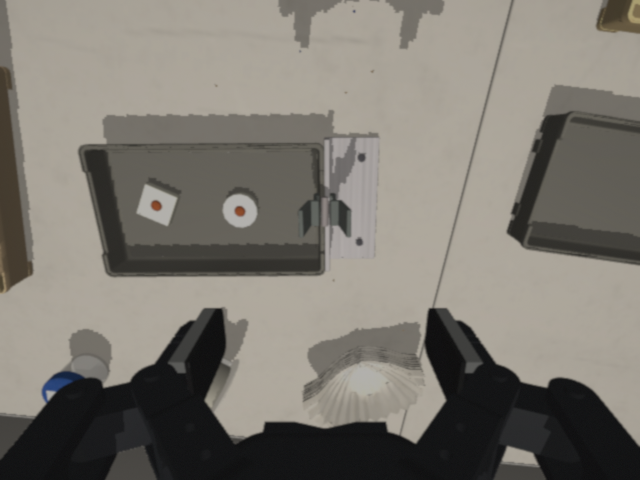

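View pics/c14.png

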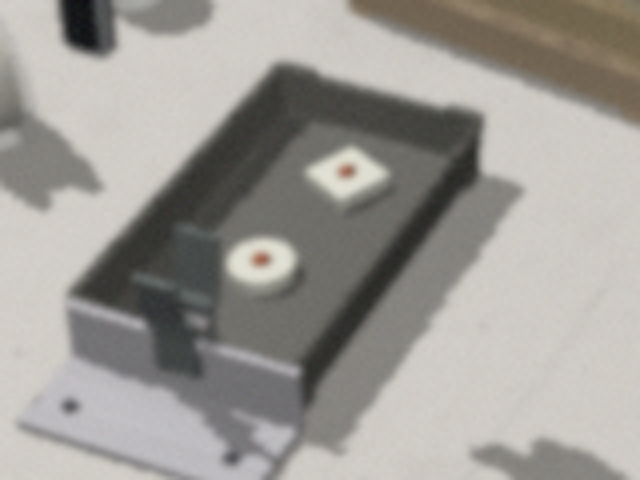

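View pics/c15.png

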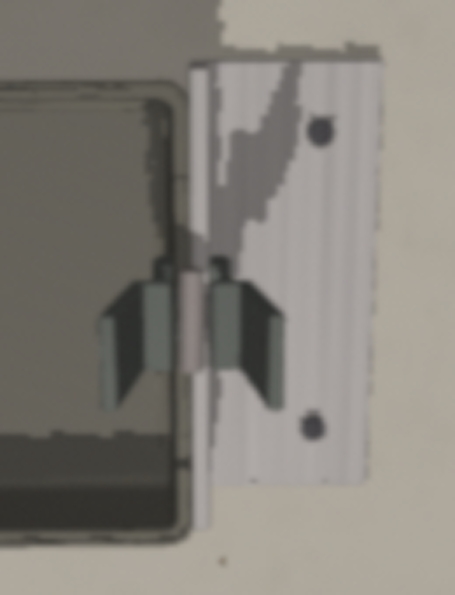

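View pics/c16.png

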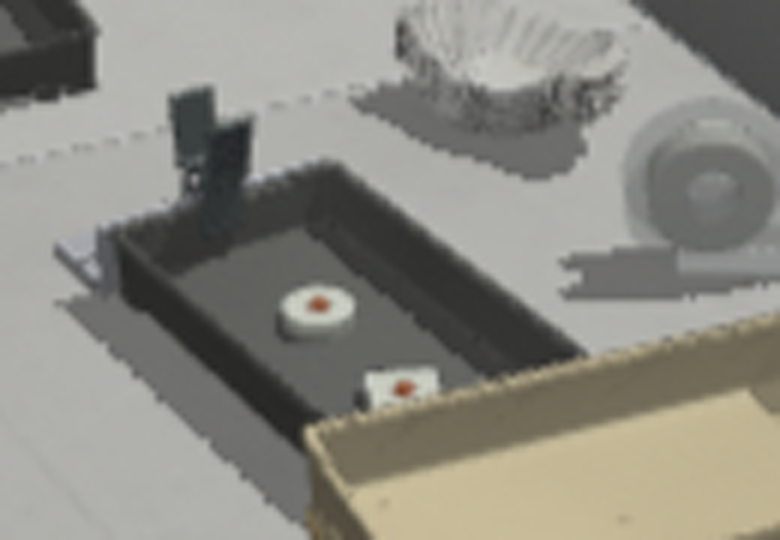

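```bash
python3 - <<'E'
from h import *
np.set_printoptions(precision=4,suppress=True)
W=Cam("w10");S=Cam("sc10");f=lambda x,y:(x/3.5+270-.35,y/3.5+120-.35);g=lambda x,y:(x/4+160-.4,y/4+240-.4)
c={k:f(*p) for k,p in dict(La=(99,316),Lb=(104,410),Ra=(284,318),Rb=(283,408)).items()}
for z in(.088,.094):
    q={k:W.at(*v,z) for k,v in c.items()}
    print(z,np.linalg.norm(q["La"]-q["Lb"]),np.linalg.norm(q["Ra"]-q["Rb"]),np.linalg.norm(q["La"]-q["Ra"]),sum(q.values())/4)
# pin ends & top
print([W.at(*f(*p),.048) for p in[(190,270),(192,372)]])
for z in(.088,.093): print("top of levers",[S.proj([*(W.at(*v,z)[:2]),z])*4-[640,960] for v in c.values()])
print("jaw bottom exp: see crop", [ (S.proj(p)*4-[640,960]) for p in [(.5775,.2915,.02),(.6005,.2945,.02)]])
print("mount",W.at(239.5,210.5,.021),"spec",W.at(240,211,.025),S.at(*g(261,262),.021),S.at(*g(261,258),.025),)
E
```

```text
0.088 0.0232728005507279 0.02228170036013013 0.04341666815371505 [0.5881 0.2856 0.088 ]
0.094 0.022775026772640847 0.021805124876819165 0.04248804424823719 [0.5863 0.2854 0.094 ]
[array([0.5742, 0.2832, 0.048 ]), array([0.6021, 0.2873, 0.048 ])]
top of levers [array([218.8243, 234.2464]), array([176.2461, 222.663 ]), array([170.967 , 287.8463]), array([129.5848, 275.7494])]
top of levers [array([220.0077, 227.3184]), array([178.054 , 215.9446]), array([172.919, 279.894]), array([132.157 , 268.0263])]
jaw bottom exp: see crop [array([194.7596, 375.907 ]), array([153.6102, 363.0135])]
mount [0.6049 0.2005 0.021 ] spec [0.6042 0.2019 0.025 ] [0.6022 0.2055 0.021 ] [0.6011 0.2067 0.025 ]
```

```bash
python3 -m inch '[{"travel":[-0.06,0,0.006],"turn":0},{"travel":[-0.11,0,0.011],"turn":0},{"travel":[-0.11,0,0.011],"turn":0},{"travel":[-0.11,0,0.011],"turn":0},{"travel":[-0.11,0,0.011],"turn":0},{"travel":[-0.11,0,0.011],"turn":0},{"travel":[-0.11,0,0.011],"turn":0},{"travel":[-0.11,0,0.011],"turn":0},{"travel":[-0.11,0,0.011],"turn":0},{"travel":[-0.11,0,0.011],"turn":0}]'
python3 -m inch '[{"travel":[-0.11,0,0.011],"turn":0},{"travel":[-0.11,0,0.011],"turn":0},{"travel":[-0.11,0,0.011],"turn":0},{"travel":[-0.11,0,0.011],"turn":0},{"travel":[-0.11,0,0.011],"turn":0},{"travel":[-0.11,0,0.011],"turn":0},{"travel":[-0.11,0,0.011],"turn":0},{"travel":[-0.06,0,0.006],"turn":0},{"travel":[0,0,0],"turn":0},{"travel":[0,0,0],"turn":0}]'
python3 - <<'E'
from h import *
np.set_printoptions(precision=4,suppress=True)
s=read_state();print(s["eef_pos"],s["finger_gap"],s["joint_pos"])
grab("wrist","w11")
E
```

```text
t: 11.37
eef_pos: [0.5962, -0.0325, 0.2218]
tcp_rot: [-1.143, -1.301, 1.304]
ft_force: [0.5, -0.2, -0.1]
finger_gap: 0.0857
t: 12.2
eef_pos: [0.6035, -0.2817, 0.2213]
tcp_rot: [-1.144, -1.301, 1.302]
ft_force: [-0.0, 0.5, 0.0]
finger_gap: 0.0856
[ 0.6035 -0.2817  0.2213] 0.08561047888255484 [-0.4368  0.4946  0.3509  1.4303  0.0002 -0.5633]
```

View pics/w11.png

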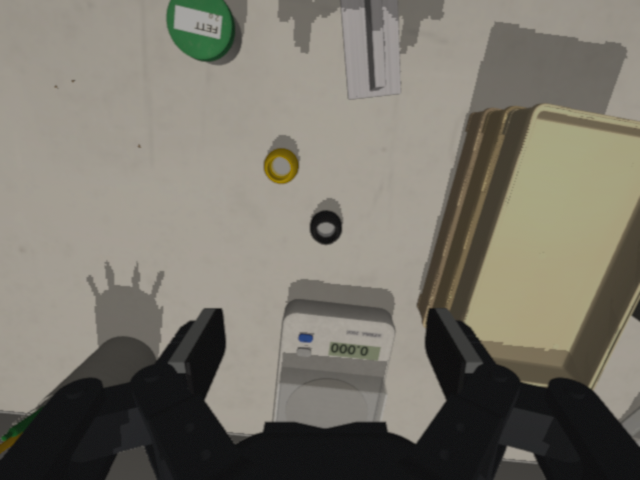

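```bash
python3 - <<'E'
from h import *
np.set_printoptions(precision=4,suppress=True)
W=Cam("w11");im=W.im
m=(im.max(2)<45).astype(np.uint8); m[:,:300]=0;m[:,355:]=0;m[:195]=0;m[260:]=0
n,l,st,c=cv2.connectedComponentsWithStats(m)
print(st[1:],c[1:])
crop("w11",290,190,360,260,8,"c17")
k=1+np.argmax(st[1:,4]);x,y,w,h,_=st[k]
s=read_state();T=R.from_rotvec(s["tcp_rot"]).as_matrix()
for z in(0,.005,.013,.027):
  p=W.at(*c[k],z); print(z,p,T.T@(p-s["eef_pos"]), "diam",np.linalg.norm(W.at(x,c[k][1],z)-W.at(x+w,c[k][1],z)))
E
```

```text
[[311 211  30  33 539]] [[325.5547 225.6883]]
0 [ 0.6278 -0.2778  0.    ] [-0.0006  0.2218 -0.0247] diam 0.03242793722875172
0.005 [ 0.6263 -0.278   0.005 ] [-0.0006  0.2168 -0.0232] diam 0.0319830645921873
0.013 [ 0.624  -0.2783  0.013 ] [-0.0006  0.2088 -0.0208] diam 0.031271268373684276
0.027 [ 0.6199 -0.2789  0.027 ] [-0.0006  0.1948 -0.0167] diam 0.03002562499130398
```

View pics/c17.png

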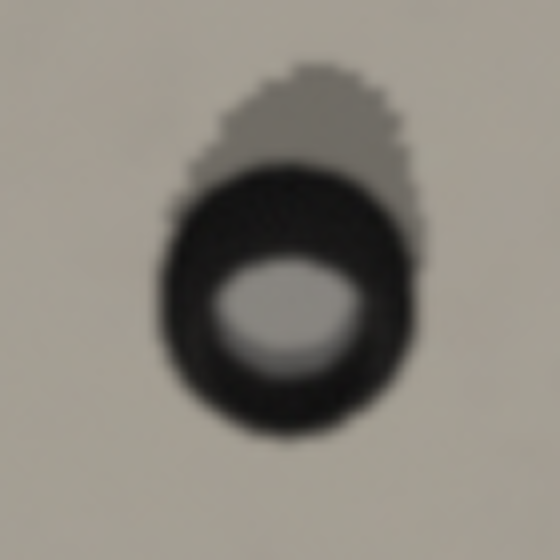

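```bash
python3 -m inch '[{"travel":[0,0.05,-0.03],"turn":0},{"travel":[0,0.08,-0.043],"turn":0},{"travel":[0,0.09,0],"turn":0},{"travel":[0,0.09,0],"turn":0},{"travel":[0,0.06,0],"turn":0},{"travel":[0,0.03,0],"turn":0},{"travel":[0,0,0],"turn":0},{"travel":[0,0,0],"turn":0},{"travel":[0,0,0],"turn":0}]'
python3 - <<'E'
from h import *
np.set_printoptions(precision=4,suppress=True)
s=read_state();print(s["eef_pos"],s["finger_gap"])
grab("wrist","w12");crop("w12",260,150,400,290,4.2,"c18")
E
```

```text
t: 13.0
eef_pos: [0.6269, -0.278, 0.1048]
tcp_rot: [-1.147, -1.305, 1.304]
ft_force: [-0.9, -0.8, -1.0]
finger_gap: 0.0852
[ 0.6269 -0.278   0.1048] 0.08521728675261185
```

View pics/w12.png

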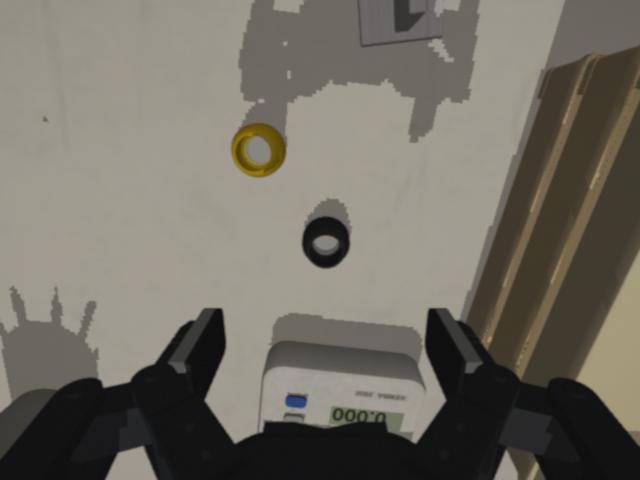

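View pics/c18.png

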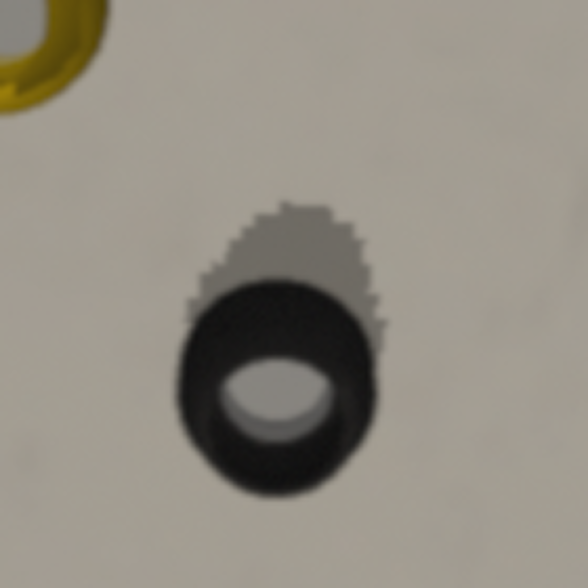

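```bash
python3 - <<'E'
from h import *
np.set_printoptions(precision=4,suppress=True)
W=Cam("w12");f=lambda x,y:(x/4.2+260-.4,y/4.2+150-.4)
s=read_state();T=R.from_rotvec(s["tcp_rot"]).as_matrix()
e=W.at(*f(277,279),.001);c=e-.0175*T[:,2];print("base c",c, T.T@(c-s["eef_pos"]))
for z in(.003,): print("lat",[T.T@(W.at(*f(x,375),z)-s["eef_pos"]) for x in(178,378)])
h=W.at(*f(277,400),.027);print("hole",h,T.T@(h-s["eef_pos"]))
e=W.at(*f(277,496),.027);print("top rim far edge",T.T@(e-s["eef_pos"]));e=W.at(*f(277,496),.0);print("base far",T.T@(e-s["eef_pos"]))
E
```

```text
base c [ 0.6275 -0.2779  0.001 ] [ 0.0004  0.1039 -0.0004]
lat [array([-0.0169,  0.102 ,  0.0003]), array([0.0181, 0.1019, 0.0003])]
hole [ 0.6229 -0.2785  0.027 ] [0.0004 0.0779 0.0042]
top rim far edge [ 0.0004  0.078  -0.0123]
base far [ 0.0004  0.105  -0.024 ]
```

```bash
python3 -m inch '[{"travel":[0.001,0.06,-0.001],"turn":0},{"travel":[0,0.08,0],"turn":0},{"travel":[0,0.08,0],"turn":0},{"travel":[0,0.07,0],"turn":0},{"travel":[0,0.035,0],"turn":0},{"travel":[0,0.015,0],"turn":0},{"travel":[0,0,0],"turn":0},{"travel":[0,0,0],"turn":0}]' -0.3
python3 - <<'E'
from h import *
np.set_printoptions(precision=4,suppress=True)
s=read_state();print(s["eef_pos"],s["finger_gap"],s["ft_force"])
grab("wrist","w13")
E
```

```text
t: 13.72
eef_pos: [0.6271, -0.2783, 0.0025]
tcp_rot: [-1.147, -1.304, 1.303]
ft_force: [-0.6, 0.1, -0.4]
finger_gap: 0.0557
[ 0.6271 -0.2783  0.0025] 0.055671738736373474 [-0.5771  0.0604 -0.3571]
```

View pics/w13.png

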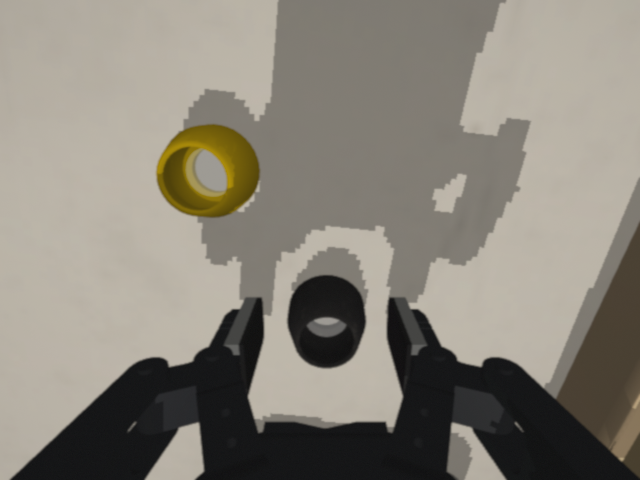

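```bash
python3 -m inch '[{"travel":[0,0,0],"turn":0},{"travel":[0,0,0],"turn":0},{"travel":[0,0,0],"turn":0},{"travel":[0,0,0],"turn":0},{"travel":[0,0,0],"turn":0},{"travel":[0,0,0],"turn":0}]' 1 25
python3 - <<'E'
from h import *
np.set_printoptions(precision=4,suppress=True)
s=read_state();print(s["eef_pos"],s["finger_gap"],s["ft_force"])
grab("wrist","w14")
E
```

```text
t: 14.27
eef_pos: [0.6271, -0.2783, 0.0026]
tcp_rot: [-1.148, -1.304, 1.303]
ft_force: [-1.1, 0.3, 6.4]
finger_gap: 0.034
[ 0.6271 -0.2783  0.0026] 0.034043306035133766 [-1.1141  0.2765  6.3546]
```

View pics/w14.png

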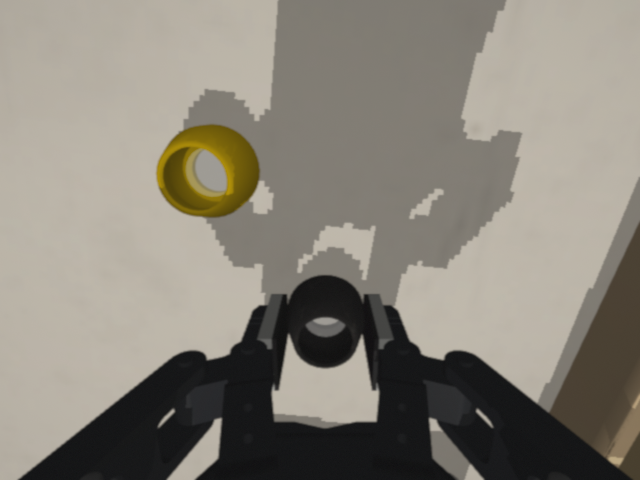

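```bash
python3 -m inch '[{"travel":[0,-0.03,0],"turn":0},{"travel":[0,-0.08,0],"turn":0},{"travel":[0,-0.11,0],"turn":0},{"travel":[0,-0.11,0],"turn":0},{"travel":[0,-0.11,0],"turn":0},{"travel":[0,-0.11,0],"turn":0},{"travel":[0,-0.11,0],"turn":0},{"travel":[0,-0.05,0],"turn":0},{"travel":[0,0,0],"turn":0},{"travel":[0,0,0],"turn":0}]'
python3 - <<'E'
from h import *
np.set_printoptions(precision=4,suppress=True)
s=read_state();print(s["eef_pos"],s["finger_gap"],s["ft_force"])
grab("wrist","w15");grab("side","s15");crop("s15",330,60,480,200,5,"c19")
E
```

```text
t: 15.15
eef_pos: [0.6267, -0.2781, 0.2157]
tcp_rot: [-1.148, -1.304, 1.303]
ft_force: [0.0, 0.5, -0.9]
finger_gap: 0.0341
[ 0.6267 -0.2781  0.2157] 0.03412891222297026 [ 0.001   0.496  -0.9213]
```

View pics/w15.png

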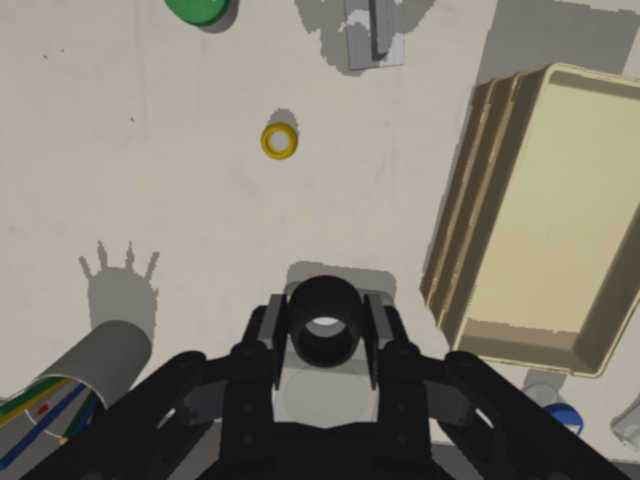

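View pics/c19.png

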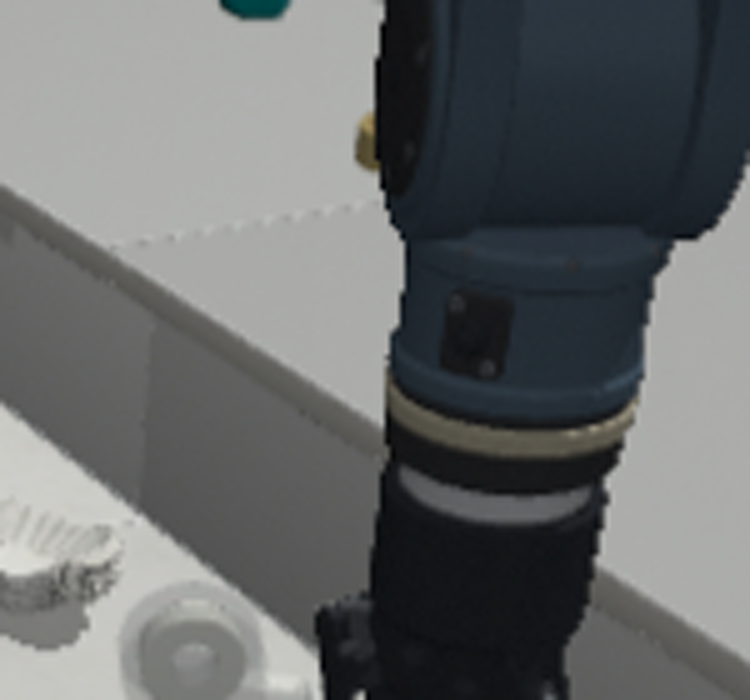

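```bash
python3 -m inch '[{"travel":[0.05,0,-0.009],"turn":0},{"travel":[0.0996,0,-0.0178],"turn":0},{"travel":[0.0996,0,-0.0178],"turn":0},{"travel":[0.0996,0,-0.0178],"turn":0},{"travel":[0.0996,0,-0.0178],"turn":0},{"travel":[0.0996,0,-0.0178],"turn":0},{"travel":[0.0996,0,-0.0178],"turn":0},{"travel":[0.0996,0,-0.0178],"turn":0},{"travel":[0.0996,0,-0.0178],"turn":0},{"travel":[0.0996,0,-0.0178],"turn":0}]'
python3 -m inch '[{"travel":[0.0996,0,-0.0178],"turn":0},{"travel":[0.0996,0,-0.0178],"turn":0},{"travel":[0.0996,0,-0.0178],"turn":0},{"travel":[0.0996,0,-0.0178],"turn":0},{"travel":[0.0996,0.05,-0.0178],"turn":0},{"travel":[0.0996,0.08,-0.0178],"turn":0},{"travel":[0.05,0.08,-0.009],"turn":0},{"travel":[0,0.07,0],"turn":0},{"travel":[0,0,0],"turn":0},{"travel":[0,0,0],"turn":0}]'
python3 - <<'E'
from h import *
np.set_printoptions(precision=4,suppress=True)
s=read_state();print(s["eef_pos"],s["finger_gap"],s["ft_force"],s["joint_pos"])
grab("wrist","w16");crop("w16",250,100,400,300,3,"c20")
E
```

```text
t: 16.08
eef_pos: [0.6392, 0.0123, 0.2129]
tcp_rot: [-1.144, -1.302, 1.304]
ft_force: [0.4, 0.4, -0.4]
finger_gap: 0.0341
t: 16.92
eef_pos: [0.6481, 0.2075, 0.1284]
tcp_rot: [-1.143, -1.3, 1.307]
ft_force: [0.4, 1.5, 0.5]
finger_gap: 0.0344
[0.6481 0.2075 0.1284] 0.034400517930282655 [0.3565 1.5241 0.4793] [ 0.3098  0.5528  0.2136  1.2361 -0.      0.1806]
```

View pics/w16.png

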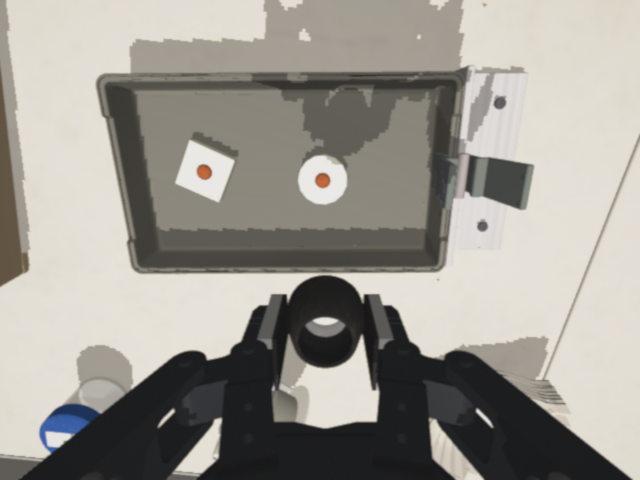

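View pics/c20.png

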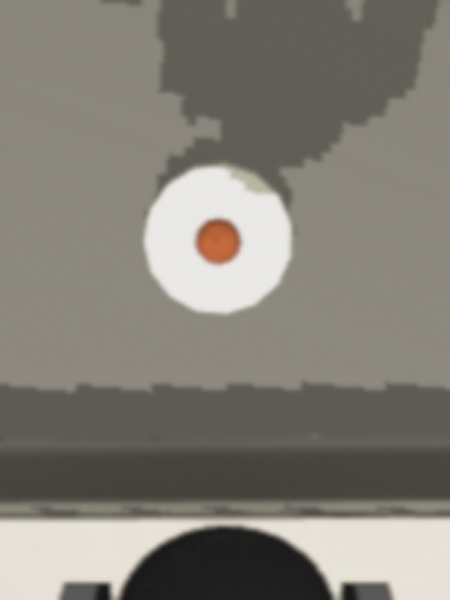

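```bash
python3 - <<'E'
from h import *
np.set_printoptions(precision=4,suppress=True)
W=Cam("w16");f=lambda x,y:(x/3+250-.35,y/3+100-.35)
s=read_state();T=R.from_rotvec(s["tcp_rot"]).as_matrix();print("yaw",np.degrees(np.arctan2(T[1,0],T[0,0])),T[:,1])
for p,z in(((218,239),.017),((218,241),.020)):
    q=W.at(*f(*p),z);print(q,T.T@(q-s["eef_pos"]))
print("diam",np.linalg.norm(W.at(*f(144,239),.017)-W.at(*f(292,239),.017)))
# loupe base near edge in tool frame, plane y=.0026
for u,v in((325.5,276),):
    d=T.T@W.ray(u,v);o=T.T@(W.o-s["eef_pos"]);print("loupe base edge",o+d*(.0036-o[1])/d[1])
for u in(288,364):
    d=T.T@W.ray(u,305);o=T.T@(W.o-s["eef_pos"]);print("lat",o+d*(0-o[1])/d[1])
E
```

```text
yaw 97.35908592746532 [-0.0014 -0.0005 -1.    ]
[0.6058 0.1997 0.017 ] [-0.0019  0.1132  0.0438]
[0.6058 0.1998 0.02  ] [-0.0018  0.1102  0.0438]
diam 0.03568266152024354
loupe base edge [0.0003 0.0036 0.0174]
lat [-0.0167  0.      0.0047]
lat [0.0178 0.     0.0047]
```

```bash
python3 -m inch '[{"travel":[-0.004,0,0.04],"turn":0},{"travel":[-0.004,0,0.066],"turn":0},{"travel":[0,0,0.04],"turn":0},{"travel":[0,0.06,0],"turn":0},{"travel":[0,0.08,0],"turn":0},{"travel":[0,0.06,0],"turn":0},{"travel":[0,0.03,0],"turn":0},{"travel":[0,0,0],"turn":0},{"travel":[0,0,0],"turn":0},{"travel":[0,0,0],"turn":0}]'
python3 - <<'E'
from h import *
np.set_printoptions(precision=4,suppress=True)
s=read_state();print(s["eef_pos"],s["finger_gap"],s["ft_force"])
T=R.from_rotvec(s["tcp_rot"]).as_matrix();print(s["eef_pos"]+T@[.0005,.0026,0])
E
```

```text
t: 17.8
eef_pos: [0.6077, 0.1994, 0.0629]
tcp_rot: [-1.147, -1.305, 1.301]
ft_force: [0.6, 0.3, 0.2]
finger_gap: 0.0342
[0.6077 0.1994 0.0629] 0.03420139265045305 [0.6041 0.3375 0.1856]
[0.6077 0.1999 0.0603]
```

```bash
for i in 1 2 3; do python3 -m inch '[{"travel":[0,0,0],"turn":0}]' | grep eef; done
```

```text
eef_pos: [0.6077, 0.1995, 0.0627]
eef_pos: [0.6074, 0.1995, 0.0623]
eef_pos: [0.6071, 0.1995, 0.0619]
```

```bash
python3 - <<'E'
from h import *
np.set_printoptions(precision=4,suppress=True)
grab("wrist","w17");grab("scene","sc17");grab("side","s17")
s=read_state();print(s["eef_pos"])
crop("sc17",170,230,300,340,4.5,"c21");crop("s17",270,160,370,240,6,"c22");crop("w17",250,200,400,400,3,"c23")
E
```

```text
[0.6068 0.1994 0.0614]
```

View pics/w17.png

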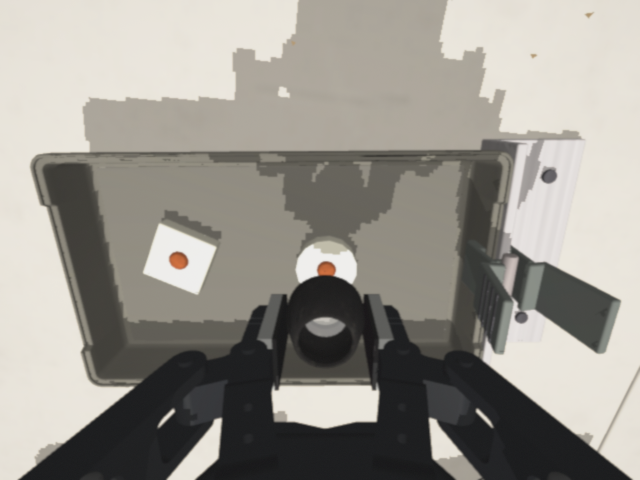

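View pics/c21.png

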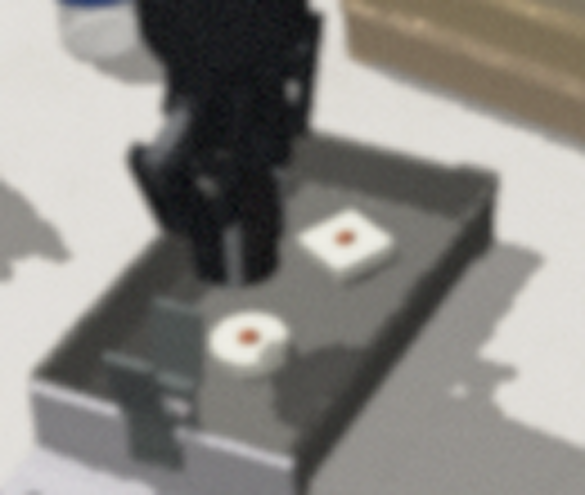

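View pics/c22.png

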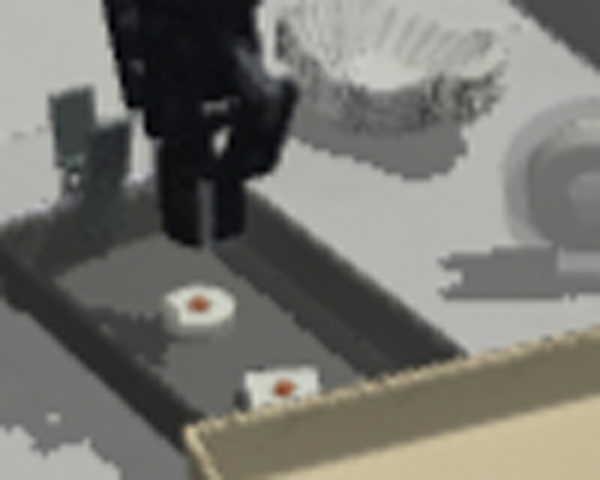

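View pics/c23.png

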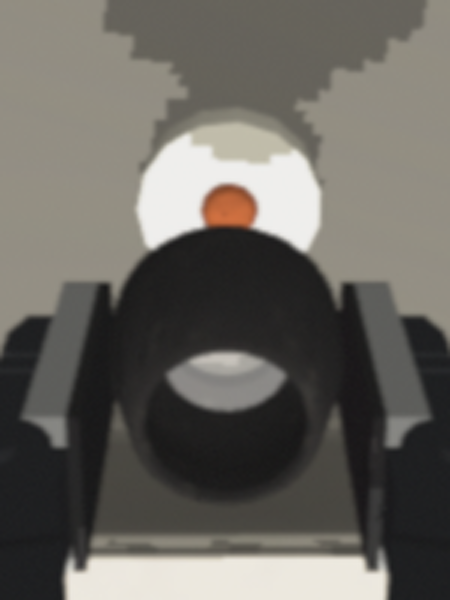

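```bash
python3 - <<'E'
from h import *
np.set_printoptions(precision=4,suppress=True)
W=Cam("w17");f=lambda x,y:(x/3+250-.35,y/3+200-.35)
s=read_state();T=R.from_rotvec(s["tcp_rot"]).as_matrix()
t=lambda p,z:T.T@(W.at(*f(*p),z)-s["eef_pos"])
print("spec",t((229.5,211),.019),"disc",t((229,206),.017),"disc top edge-18mm",t((230,121),.017)-[0,0,.018])
print("diam",t((321,206),.017)[0]-t((137,206),.017)[0], t((137,206),.017)[0],t((321,206),.017)[0], "spec lat",t((202,210),.019)[0],t((257,210),.019)[0])
# heights: use z so diam==.036
for z in(.014,.017,.02):print(z,t((321,206),z)[0]-t((137,206),z)[0])
print("loupe lat", [ (lambda d,o:(o+d*(0-o[1])/d[1]))(T.T@W.ray(*f(x,300)),T.T@(W.o-s["eef_pos"]))[0] for x in(113,343)])
E
```

```text
spec [0.0004 0.0424 0.0009] disc [0.0003 0.0444 0.0011] disc top edge-18mm [0.0005 0.0444 0.0005]
diam 0.03565093307818819 -0.01750738507424226 0.01814354800394593 spec lat -0.004871403123364588 0.005685697291955821
0.014 0.036220477669820894
0.017 0.03565093307818819
0.02 0.035081388486555454
loupe lat [np.float64(-0.017532238918212192), np.float64(0.017584874214691182)]
```

```bash
python3 -m inch '[{"travel":[0,0.02,0.003],"turn":0},{"travel":[0,0.03,0],"turn":0},{"travel":[0,0.025,0],"turn":0},{"travel":[0,0.015,0],"turn":0},{"travel":[0,0.006,0],"turn":0},{"travel":[0,0,0],"turn":0},{"travel":[0,0,0],"turn":0},{"travel":[0,0,0],"turn":0},{"travel":[0,0,0],"turn":0},{"travel":[0,0,0],"turn":0}]'
python3 - <<'E'
from h import *
np.set_printoptions(precision=4,suppress=True)
grab("wrist","w18");grab("scene","sc18");grab("side","s18")
s=read_state();print(s["eef_pos"],s["ft_force"],s["qd"])
crop("sc18",170,230,300,340,5,"c24");crop("s18",270,160,370,240,7,"c25");crop("w18",250,200,400,400,3,"c26")
E
```

```text
t: 19.03
eef_pos: [0.606, 0.1993, 0.0327]
tcp_rot: [-1.146, -1.304, 1.303]
ft_force: [0.2, -0.3, -0.3]
finger_gap: 0.034
[0.6059 0.1992 0.0326] [-0.2407 -0.34   -0.3413] [ 0.0005 -0.0003 -0.0005 -0.0002 -0.0017  0.0009]
```

View pics/w18.png

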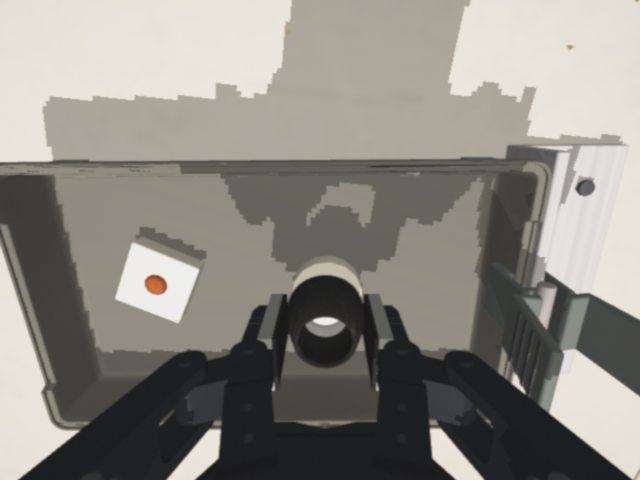

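View pics/c24.png

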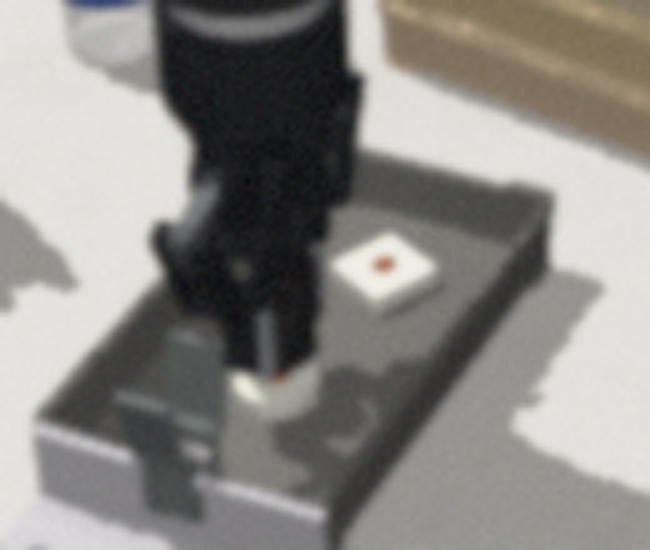

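View pics/c25.png

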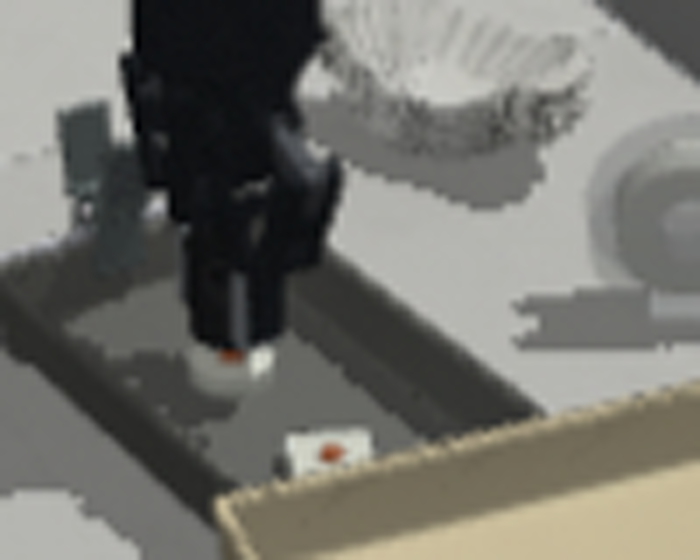

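```bash
python3 - <<'E'
from h import *
np.set_printoptions(precision=4,suppress=True)
W=Cam("w18");S=Cam("sc18");D=Cam("s18")
s=read_state();T=R.from_rotvec(s["tcp_rot"]).as_matrix()
im=cv2.imread("pics/c26.png")
cv2.imwrite("pics/c26b.png",im[120:330])
for c,o,k,n in((S,(170,230),5,"scene"),(D,(270,160),7,"side")):
    for p in((.6058,.1998,.021),(.6058,.1998,.031)): print(n,p,(c.proj(p)-o)*k)
    for a in np.linspace(0,2*np.pi,9)[:-1]: print((c.proj([.6058+.0175*np.cos(a),.1998+.0175*np.sin(a),.031])-o)*k,end=" ")
    print()
E
```

```text
scene (0.6058, 0.1998, 0.021) [275.5915 365.0839]
scene (0.6058, 0.1998, 0.031) [274.1684 346.4706]
[240.2233 332.6578] [231.9674 352.9175] [248.5557 369.6842] [280.4484 372.8327] [308.4925 360.4376] [316.0925 340.066 ] [299.2635 323.726 ] [268.0268 320.6896] 
side (0.6058, 0.1998, 0.021) [226.8075 343.8706]
side (0.6058, 0.1998, 0.031) [226.5172 323.348 ]
[264.665  314.0063] [241.1428 302.8977] [209.2512 303.7076] [187.2234 315.9878] [188.0024 332.7796] [211.5879 344.2229] [244.1229 343.3749] [266.0875 330.7599]
```

View pics/c26.png

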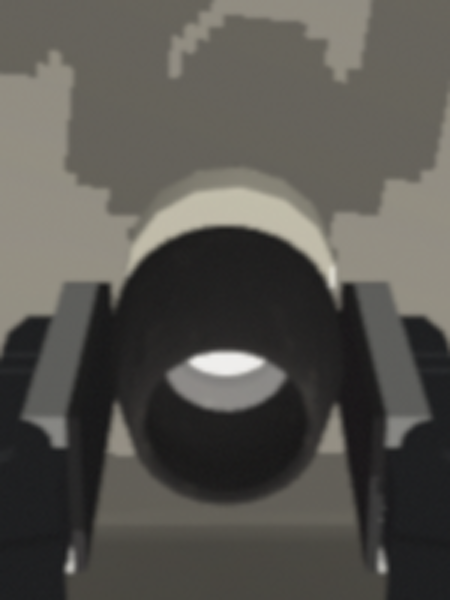

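```bash
python3 - <<'E'
from h import *
np.set_printoptions(precision=4,suppress=True)
W=Cam("w18");f=lambda x,y:(x/3+250-.35,y/3+200-.35)
s=read_state();T=R.from_rotvec(s["tcp_rot"]).as_matrix()
t=lambda p,z:T.T@(W.at(*f(*p),z)-s["eef_pos"])
for dz in(0,-.0015): print("disc c",t((230,187),.017+dz)-[0,0,.018], t((128,262),.017+dz)[[0,2]],t((331,262),.017+dz)[[0,2]])
print("tool y",T[:,1], s["eef_pos"])
E
python3 -m inch '[{"travel":[0,0,0],"turn":0},{"travel":[0,0,0],"turn":0},{"travel":[0,0,0],"turn":0},{"travel":[0,0,0],"turn":0}]'
```

```text
disc c [ 0.0004  0.0156 -0.0006] [-0.0166  0.0039] [0.0173 0.0038]
disc c [ 0.0004  0.0171 -0.0013] [-0.0167  0.0031] [0.0174 0.0031]
tool y [ 0.0002  0.0001 -1.    ] [0.6059 0.1992 0.0326]
t: 19.52
eef_pos: [0.6058, 0.1992, 0.0324]
tcp_rot: [-1.146, -1.303, 1.303]
ft_force: [0.2, 0.5, -0.1]
finger_gap: 0.0341
```

```bash
python3 -c "
from station import *
print(hand_in())"
```

```text
the job is handed in; nothing more can be done
None
```

I handed the job in at about 19.5 s. The clip is on the tray wall and board together, and the arm is holding the loupe still over the round mount. No verdict was reported.

- **Clip:** I squeezed it off the rail, pushed it down near the middle of the board until it bottomed out (about 27 N), and let go. Afterwards the lever tops, about 43 mm apart, and the lower jaw ends sat where a fully seated clip on 9 mm should have them in the images.
- **Loupe:** I gripped the black one across the barrel. It is level, with its underside about 9–10 mm above the specimen and centred to about 1 mm by the last wrist image. I measured no contact force there, and the arm was still.
- **Left alone:** I did not move the tray stack, the jar or the two mounts.

**Disagreements:**
- The TCP height and position readings wander by 1–2 mm or more between readings. I set the final height from the summed moves since lifting the loupe off the bench, and the images agreed.
- Early scene and side camera points differed by up to 2–3 cm at fixed assumed heights, so I placed things by close wrist views. In the last check the side and scene views sat a millimetre or two off prediction for loupe and specimen alike.

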